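# Nest the upturned measuring beakers and pinch pots on their coasters

### The arm

A 7-joint arm with a two-finger parallel gripper is mounted at the origin on the work surface. World frame = base frame: x ahead of the robot, y to its left, z up, the work surface at z = 0. Lengths are in m, angles in rad, forces in N, time in s.
With the tool pointing down it reaches from about 0.4 to 0.85 m from the base axis. Payload 10.4 kg.
Tool frame: the origin (TCP) lies on the front face of the gripper's body, between the roots of the fingers; the fingertips stand 73 mm ahead of it and the grasp point (between the pads) lies 54 mm ahead of it; x points along the fingers, y is the direction in which the jaws open and shut, and the axes are right-handed (so a half turn about x gives the same grasp; the last joint's range is limited). The gripper opens to 85 mm and grips with 20 to 120 N. Pads are 22 mm wide; open, the fingers measure 114 mm over their backs; the gripper's body (76 mm by 85 mm) begins 54 mm behind the grasp point. The pads swing forward as they close: fully open they stand 13 mm farther back than shut.
Start: joints at [1.317, 0.332, -0.065, 1.46, 0.022, 1.35, -0.088], TCP at [0.143, -0.608, 0.304] pointing down, gripper open.
Joint ranges: [-2.6, 2.6], [-0.5, 2.12], [-1.47, 1.34], [0.16, 2.42], [-1.27, 4.41], [0.06, 2.06], [-2.6, 2.6]. Speed limits (rad/s): [2.22, 2.22, 2.79, 2.79, 3.14, 3.14, 3.14].

### API

Orientations are given as a unit quaternion [x, y, z, w].
In Python, from workcell import manip gives the robot as it stands. The module is installed in compiled form; this text tells all that it offers.
- The arm moves only by the tool arm_command, never from a script. Its argument "moves" is a list that holds one entry, the list of rows, each a list of 5 numbers: the closure, from 0 (fully open) to 1 (shut), then the shift along the tool's x, y, z in units of 25 mm (1.0 is 25 mm), then the turn about the tool's x in degrees. A call has 1 to 12 rows; each row shifts and turns the commanded pose from where the row before left it, along the tool's axes as they then stand; what a row does not reach is not made up. A row lasts 1/12 s, in which the tool goes at most 41.7 mm and 7.16 degrees, less where a joint would pass 70% of its speed; a pose out of reach is approached as far as the arm can. A call is refused whole if a number of a shift passes 1 or a number of a turn 7.16, either way. A call with a gripper value outside its range is refused whole. The fingers move at their own pace and stop on an object; "force" is the grip in N (left out, the last holds). Time passes only in rows, so rows that do not move let the fingers close. It gives the time, the measured TCP pose, the force and the opening at its end, in the units of the state.
- manip.get_obs(): the state, without advancing time (a new reading comes with each control period).
- manip.camera(name): name is "side" or "top"; returns the picture (480x640x3 uint8, red, green, blue); there is no depth.
- manip.camera_info(name): a dict with "vfov" (degrees; the focal length in pixels is half the picture's height over the tangent of half this angle, whatever the lens; pixels are square), "cx", "cy" (the principal point, pixels), "dist_coeffs" ([k1, k2, p1, p2, k3] as OpenCV has them; the pictures are not rectified), "pose" (4x4, takes a point from camera to world coordinates). Camera axes: x right, y down, z forward; pixel columns grow to the right and rows downward; lengths in m; the calibration is good to about 2 mm. A picture is of the moment at which its call begins. camera_info takes no time and is no camera call.
- manip.hand_in(): hands the job in, once; it reports no verdict.
Trained networks look in the newest picture that a camera, given by its name, has taken for a name from the list of things; names that differ only in an ending like _2 or _b are one class to them, and where a whole thing is asked for, a point or a joint stands for the part that bears it (a point fixed in the world has none). Each returns a list of dicts, best first, with "confidence" (0 to 1); they miss things now and then, are a little off and sometimes report something else, mostly with a low value. They report only what shows in the picture. A call takes as long as a camera call.
- manip.regions_of(query, camera): "mask" (480x640 bool, what is visible of it) and "rect" ([left, top, right, bottom] in pixels, round what is visible of it).
- manip.pinpoint(query, camera): "pixel" ([row, column] in pixels: a listed point, or the origin of a listed thing).
The state is a dict: "clock": time; "joint_pos": joint angles; "joint_velocities": joint speeds; "tau": joint torques, N m; "position": TCP position; "ee_rot": TCP orientation; "ft_force": force on the tool from outside, world axes, zero at the start; "torque": the same for the moment, N m; "grip_width": opening from 0.0 (shut) to 1.0 (fully open).
Only numpy, scipy, OpenCV 4.12 (cv2) and the standard library are available. Lean on these libraries where they do the work, as an engineer would, in place of code of your own. Each camera call takes 0.05 s, during which the arm holds its last target.

### The job

Put the washed-up sets away as upside-down nests: on the round cork coaster set the smallest round steel beaker, cover it with the middle one, then cover that with the largest; on the square cork coaster set the small square black pot and cover it with the large one. Centre each nest on its coaster, every piece standing flat on the cork, and keep all pieces mouth down throughout. Leave the spoon rest and the glass jar where they are.

Things in the scene. Friction and masses are not known exactly. Their poses are not given: they have to be found in the camera images.
- cup_small_c (a point): the smallest of three round plain steel measuring beakers, standing mouth down: a straight cylinder 32 mm across and 36 mm high, closed flat top with a thin ring mark, open below with a slim rolled edge, wall and top 2.5 mm thick (inside 27 mm across, 33.5 mm deep). Point at its centre, half-way up (18 mm over its mouth edge); z up along its axis
- cup_mid_c (a point): the middle of three round plain steel measuring beakers, standing mouth down: a straight cylinder 49 mm across and 47 mm high, closed flat top with a thin ring mark, open below with a slim rolled edge, wall and top 2.5 mm thick (inside 44 mm across, 44.5 mm deep). Point at its centre, half-way up (23.5 mm over its mouth edge); z up along its axis
- cup_large_c (a point): the largest of three round plain steel measuring beakers, standing mouth down: a straight cylinder 66 mm across and 58 mm high, closed flat top with a thin ring mark, open below with a slim rolled edge, wall and top 2.5 mm thick (inside 61 mm across, 55.5 mm deep). Point at its centre, half-way up (29 mm over its mouth edge); z up along its axis
- pot_small_c (a point): the smaller of two square matte black ceramic pinch pots, standing mouth down: a straight-sided square box 40 x 40 mm and 38 mm high, closed flat top with a square unglazed clay ring (its foot), open below with an unglazed edge line, walls and top 4 mm thick (inside 32 x 32 mm, 34 mm deep). Point at its centre, half-way up (19 mm over its mouth edge); x and y square to its sides, z up
- pot_large_c (a point): the larger of two square matte black ceramic pinch pots, standing mouth down: a straight-sided square box 60 x 60 mm and 52 mm high, closed flat top with a square unglazed clay ring (its foot), open below with an unglazed edge line, walls and top 4 mm thick (inside 52 x 52 mm, 48 mm deep). Point at its centre, half-way up (26 mm over its mouth edge); x and y square to its sides, z up
- round_coaster: round cork coaster fixed on the counter, 110 mm across, 4 mm thick; origin at the centre of its underside on the counter, z up
- square_coaster: square cork coaster fixed on the counter, 110 x 110 mm, 4 mm thick; origin at the centre of its underside on the counter, x and y square to its sides, z up
- spoon_rest: bystander: loose matte black ceramic spoon rest, a shallow round dish 100 mm across and 14 mm high with a short flat tab 26 mm wide that reaches 95 mm from the centre along +x; origin at the centre of the dish's underside
- jar: bystander: loose glass jar with a steel lid, 60 mm across and 85 mm high; origin at the centre of its underside

How it is judged:
By the outcome, as a careful person would: the job done as asked, in the order asked, and still so for the second after the job is handed in, with the robot touching nothing.
It also fails if it takes over 120 s, if anything falls off the work surface, if the arm or the gripper's body presses on something with over 40 N, if the wrist force passes 120 N, or if a joint passes its speed limit or range.

## Working session

There is one attempt and no reset: what is moved stays moved. The work goes in short steps, Python scripts to look and compute and a tool call to move; the robot and the scene stay as the last step left them, time stands still between calls to the robot, and variables do not carry over. Pictures are saved under pics/ and viewed, and the job is handed in when it is done.

Besides the shell and the picture viewer there is one more tool, called after "Call:" as a command line: name --argument value ..., lists and objects as JSON in quotes. arm_command: Moves the arm, as the interface text tells. Its arguments: {"type":"object","properties":{"moves":{"type":"array","items":{"type":"array","items":{"type":"array","items":{"type":"number"}}}},"force":{"type":"number"}},"required":["moves"]}

```bash
mkdir -p pics; python3 - <<'E'
from workcell import manip
import cv2, numpy as np
o=manip.get_obs(); print({k:np.round(v,3).tolist() for k,v in o.items()})
for c in ("side","top"):
    im=manip.camera(c); cv2.imwrite(f"pics/{c}0.png",im[:,:,::-1])
    i=manip.camera_info(c); print(c,{k:np.round(v,4).tolist() for k,v in i.items()})
E
```

```text
{'clock': 0.0, 'joint_pos': [1.317, 0.333, -0.065, 1.461, 0.022, 1.35, -0.088], 'joint_velocities': [-0.002, 0.0, -0.0, -0.001, -0.001, -0.0, 0.001], 'tau': [-0.0, -62.545, 0.049, -39.16, 0.016, 0.01, 0.0], 'position': [0.143, -0.608, 0.303], 'ee_rot': [-0.702, -0.082, 0.702, -0.081], 'ft_force': [-1.219, -0.027, 0.212], 'torque': [-0.02, 0.03, 0.023], 'grip_width': 0.996}
side {'vfov': 45.9853, 'cx': 321.1563, 'cy': 241.9278, 'dist_coeffs': [-0.0899, 0.0, 0.0, 0.0, 0.0], 'pose': [[-1.0, 0.0024, 0.0054, 0.5727], [-0.0015, 0.7816, -0.6237, 0.6495], [-0.0057, -0.6237, -0.7816, 0.8706], [0.0, 0.0, 0.0, 1.0]]}
top {'vfov': 55.9157, 'cx': 321.0994, 'cy': 250.7552, 'dist_coeffs': [-0.0957, 0.0, 0.0, 0.0, 0.0], 'pose': [[0.0109, -0.9977, 0.0673, 0.5047], [-0.9999, -0.0101, 0.0127, 0.0039], [-0.0119, -0.0674, -0.9977, 1.1029], [0.0, 0.0, 0.0, 1.0]]}
```

View pics/side0.png

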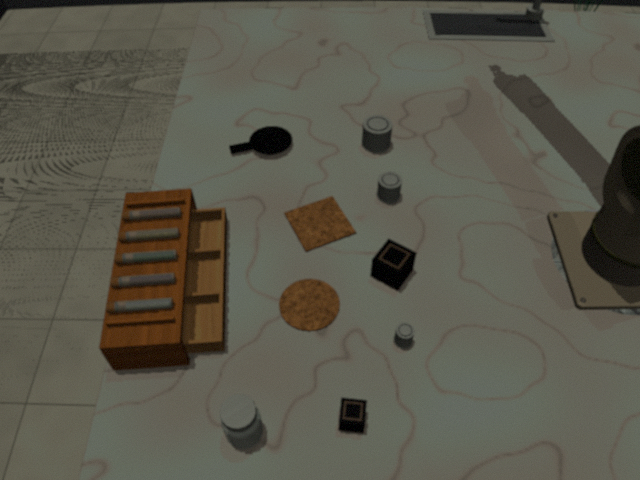

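View pics/top0.png

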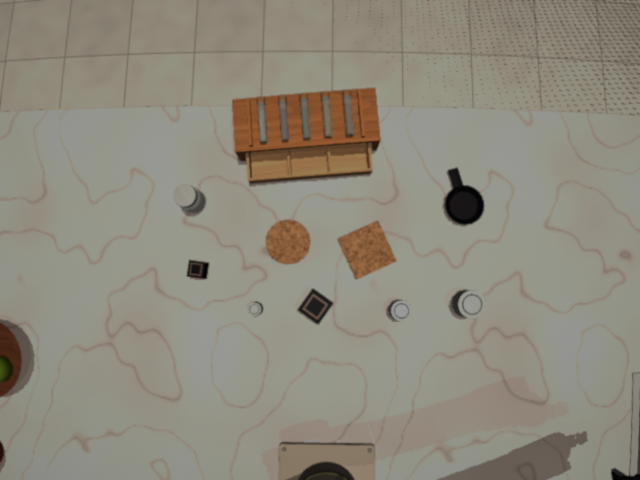

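```bash
cat > h.py <<'E'
from workcell import manip
import cv2, numpy as np
from scipy.optimize import minimize
from scipy.spatial.transform import Rotation as R
INFO={c:manip.camera_info(c) for c in ("side","top")}
def cam(c):
    i=INFO[c]; f=240/np.tan(np.radians(i["vfov"])/2)
    K=np.array([[f,0,i["cx"]],[0,f,i["cy"]],[0,0,1.]])
    return K,np.array(i["dist_coeffs"],float),np.linalg.inv(np.array(i["pose"]))
def proj(P,c):
    K,d,T=cam(c); rv=cv2.Rodrigues(T[:3,:3])[0]
    return cv2.projectPoints(np.asarray(P,float).reshape(-1,1,3),rv,T[:3,3],K,d)[0].reshape(-1,2)
def ray(px,c,z):   # px (col,row) -> point at height z
    K,d,T=cam(c); n=cv2.undistortPoints(np.array(px,float).reshape(1,1,2),K,d).reshape(2)
    M=np.array(INFO[c]["pose"]); v=M[:3,:3]@np.array([n[0],n[1],1]); o=M[:3,3]
    return o+v*(z-o[2])/v[2]
SH={"cup_small_c":("r",16,36),"cup_mid_c":("r",24.5,47),"cup_large_c":("r",33,58),"pot_small_c":("s",20,38),"pot_large_c":("s",30,52),
"round_coaster":("r",55,4),"square_coaster":("s",55,4)}
def model(n,x,y,yaw,z0=0):
    k,r,h=SH[n]; r=r/1e3;h=h/1e3
    a=np.linspace(0,2*np.pi,48,endpoint=False) if k=="r" else np.pi/4+np.arange(4)*np.pi/2+yaw
    rr=r if k=="r" else r*2**.5
    p=np.c_[x+rr*np.cos(a),y+rr*np.sin(a)]
    return np.vstack([np.c_[p,np.full(len(p),z)] for z in (z0,z0+h)])
S=16
def sil(P,c,box,s=6):
    q=(proj(P,c)-box[:2]+.5)*s-.5
    m=np.zeros(((box[3]-box[1])*s,(box[2]-box[0])*s),np.uint8)
    cv2.fillConvexPoly(m,cv2.convexHull(np.round(q*S).astype(np.int32)),255,shift=4)
    return cv2.resize(m,(box[2]-box[0],box[3]-box[1]),interpolation=cv2.INTER_AREA)/255.
def fit(n,c,mask,x0,y0,z0=0):
    ys,xs=np.nonzero(mask); box=[xs.min()-12,ys.min()-12,xs.max()+13,ys.max()+13]
    box=[max(box[0],0),max(box[1],0),min(box[2],640),min(box[3],480)]
    m=mask[box[1]:box[3],box[0]:box[2]].astype(float); sq=SH[n][0]=="s"
    best=None
    for w in ([0,.4,.8,1.2] if sq else [0]):
        f=lambda p:np.abs(sil(model(n,p[0]/1e3,p[1]/1e3,p[2]/20 if sq else 0,z0),c,box)-m).sum()
        r=minimize(f,[x0*1e3,y0*1e3,w*20],method="Nelder-Mead",options=dict(initial_simplex=np.array([[x0*1e3,y0*1e3,w*20]]*4)+np.array([[0,0,0],[6,0,0],[0,6,0],[0,0,5]]),maxiter=150))
        if best is None or r.fun<best.fun: best=r
    p=best.x; return p[0]/1e3,p[1]/1e3,(np.degrees(p[2]/20)+45)%90-45 if sq else 0,best.fun/m.sum()
def look(tag):
    for c in ("side","top"):
        cv2.imwrite(f"pics/{c}_{tag}.png",manip.camera(c)[:,:,::-1])
def find(names,z0={},cams=("side","top")):
    for n in names:
        for c in cams:
            rs=manip.regions_of(n,c); 
            if not rs: print(n,c,"none"); continue
            for r in rs[:1]:
                ys,xs=np.nonzero(r["mask"]); z=z0.get(n,0)
                g=ray((xs.mean(),ys.mean()),c,z+SH[n][2]/2e3)
                f=fit(n,c,r["mask"],g[0],g[1],z)
                print(n,c,"conf",np.round([q["confidence"] for q in rs],2),"px",round(xs.mean()),round(ys.mean()),"xy",np.round(f[:2],4),"yaw",round(f[2],1),"err",round(f[3],3))
def st():
    o=manip.get_obs(); r=R.from_quat(o["ee_rot"]); m=r.as_matrix()
    yaw=np.degrees(np.arctan2(m[1,1],m[0,1]))
    print("t",round(o["clock"],2),"tcp",np.round(o["position"],4),"jawyaw",round(yaw,2),"xax",np.round(m[:,0],3),"w",round(o["grip_width"],3),"F",np.round(o["ft_force"],1),"q7",np.round(o["joint_pos"],2))
    return np.array(o["position"]),m
def go(x,y,z,yaw=None):
    """shift in units in tool axes (after turn); turn needed about tool x (mod 180)"""
    p,m=st(); cur=np.degrees(np.arctan2(m[1,1],m[0,1])); 
    if yaw is not None:
        d=(yaw-cur+90)%180-90       # world yaw change; tool x is down -> turn = -d
        m2=R.from_euler("z",d,degrees=True).as_matrix()@m
        print("turn about tool x:",round(-d,2),"rows",round(abs(d)/7.16,1))
    else: m2=m
    print("shift units",np.round(m2.T@(np.array([x,y,z])-p)/.025,3))
E
python3 - <<'E'
from h import *
st()
look("a")
find(SH)
for n in ("spoon_rest","jar"):
    for c in ("side","top"):
        r=manip.pinpoint(n,c); print(n,c,[(np.round(q["pixel"]),round(q["confidence"],2)) for q in r][:2], ray(r[0]["pixel"][::-1],c,0).round(3) if r else 0)
E
```

```text
t 0.1 tcp [ 0.1429 -0.6082  0.3032] jawyaw -76.78 xax [-0.     0.001 -1.   ] w 1.0 F [-0.3  0.   0.6] q7 [ 1.32  0.33 -0.06  1.46  0.02  1.35 -0.09]
cup_small_c side conf [0.77 0.59] px 404 335 xy [0.4372 0.1733] yaw 0 err 0.064
cup_small_c top conf [0.46] px 256 308 xy [0.4379 0.1727] yaw 0 err 0.163
cup_mid_c side conf [0.58] px 389 187 xy [ 0.4361 -0.1726] yaw 0 err 0.194
cup_mid_c top conf [0.9] px 399 310 xy [ 0.4395 -0.1695] yaw 0 err 0.045
cup_large_c side conf [0.66 0.56 0.39] px 241 421 xy [0.7004 0.329 ] yaw 0 err 0.168
cup_large_c top conf [0.7] px 468 303 xy [ 0.4551 -0.3321] yaw 0 err 0.051
pot_small_c side conf [0.64 0.25] px 352 415 xy [0.5298 0.3147] yaw -8.1 err 0.074
pot_small_c top conf [0.8] px 197 269 xy [0.5307 0.3166] yaw -7.4 err 0.061
pot_large_c side conf [0.96] px 393 264 xy [0.4459 0.0277] yaw -33.8 err 0.041
pot_large_c top none
round_coaster side conf [0.79] px 309 304 xy [0.6006 0.0984] yaw 0 err 0.025
round_coaster top conf [0.59] px 288 241 xy [0.6028 0.0992] yaw 0 err 0.051
square_coaster side conf [0.6] px 320 223 xy [ 0.5825 -0.095 ] yaw 24.5 err 0.053
square_coaster top conf [0.74] px 366 249 xy [ 0.5844 -0.0927] yaw 25.5 err 0.046
spoon_rest side [(array([141., 270.]), 0.85), (array([430., 243.]), 0.74)] [ 0.698 -0.342 -0.   ]
spoon_rest top [(array([207., 464.]), 0.77), (array([307., 315.]), 0.48)] [ 0.69  -0.336  0.   ]
jar side [(array([432., 246.]), 0.65)] [0.697 0.336 0.   ]
jar top [(array([201., 193.]), 0.86)] [0.7  0.34 0.  ]
```

```bash
python3 - <<'E'
from h import *
# pick region nearest a known top-view position
for n,c,ex in (("cup_large_c","side",(0.455,-0.332)),("cup_mid_c","side",(0.4395,-0.1695)),("pot_large_c","top",(0.446,0.028))):
    manip.camera(c)
    for q in manip.regions_of(n,c):
        ys,xs=np.nonzero(q["mask"]); g=ray((xs.mean(),ys.mean()),c,SH[n][2]/2e3)
        if np.hypot(g[0]-ex[0],g[1]-ex[1])<.05: f=fit(n,c,q["mask"],g[0],g[1]); print(n,c,round(q["confidence"],2),np.round(f,4))
E0={"cup_small_c":(.4375,.173,0),"cup_mid_c":(.438,-.170,0),"cup_large_c":(.4545,-.333,0),"pot_small_c":(.5302,.3157,-7.7),"pot_large_c":(.4465,.0285,-33.8),"round_coaster":(.6017,.0988,0),"square_coaster":(.5835,-.0938,25)}
for c in ("side","top"):
    im=cv2.imread(f"pics/{c}_a.png"); im=cv2.resize(im,None,fx=3,fy=3,interpolation=cv2.INTER_CUBIC)
    for n,(x,y,w) in E0.items():
        P=(proj(model(n,x,y,np.radians(w)),c)+.5)*3
        k=len(P)//2
        for h in (P[:k],P[k:]): cv2.polylines(im,[np.int32(h)],True,(0,255,0),1)
    im=im[330:1330,650:1350] if c=="side" else im[550:1000,500:1500]
    s=min(800/im.shape[1],600/im.shape[0]); cv2.imwrite(f"pics/ov_{c}.png",cv2.resize(im,None,fx=s,fy=s,interpolation=cv2.INTER_AREA))
E
```

```text
cup_large_c side 0.8 [ 0.455  -0.3351  0.      0.0366]
cup_mid_c side 0.95 [ 0.4381 -0.1702  0.      0.0609]
pot_large_c top 0.74 [ 4.4710e-01  2.9500e-02 -3.4694e+01  7.0200e-02]
```

View pics/ov_side.png

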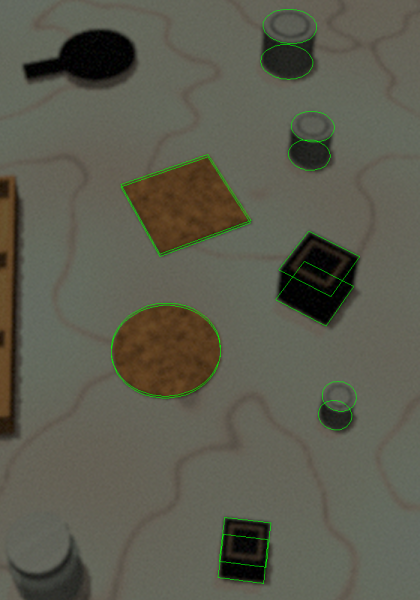

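View pics/ov_top.png

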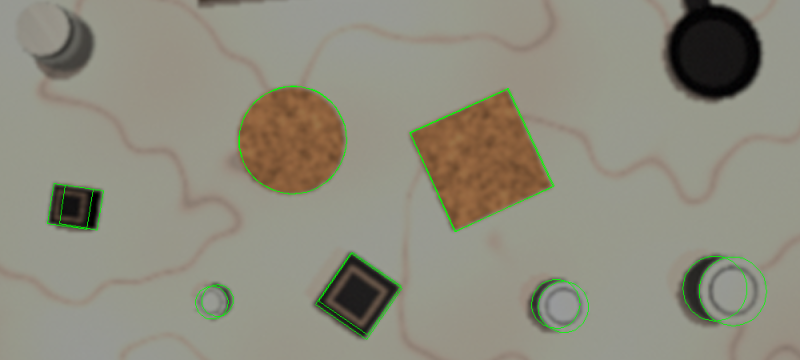

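```bash
python3 - <<'E'
from h import *
go(.45,-.45,.27,0)
E
```

```text
t 1.4 tcp [ 0.143  -0.6084  0.304 ] jawyaw -76.78 xax [ 0. -0. -1.] w 0.996 F [ 0.1  0.3 -0.7] q7 [ 1.32  0.33 -0.06  1.46  0.02  1.35 -0.09]
turn about tool x: -76.78 rows 10.7
shift units [ 1.36  12.279 -6.338]
```

Call:
arm_command --moves '[[[0, 0, 0, 0, -7], [0, 0, 0, 0, -7], [0, 0, 0, 0, -7], [0, 0, 0, 0, -7], [0, 0, 0, 0, -7], [0, 0, 0, 0, -7], [0, 0, 0, 0, -7], [0, 0, 0, 0, -7], [0, 0, 0, 0, -7], [0, 0, 0, 0, -7], [0, 0, 0, 0, -6.78]]]' --force 30

```text
clock: 2.32
position: [0.143, -0.6084, 0.3039]
ee_rot: [0.498, 0.502, -0.498, 0.502]
ft_force: [0.3, 0.3, -0.2]
grip_width: 1.001
```

Call:
arm_command --moves '[[[0, 0, 1, 0, 0], [0, 0, 1, 0, 0], [0, 0, 1, 0, 0], [0, 0, 1, 0, 0], [0, 0, 1, -1, 0], [0, 0, 1, -1, 0], [0, 0, 1, -1, 0], [0, 0, 1, -1, 0], [0, 0, 1, -1, 0], [0, 0, 1, -1, 0], [0, 0, 1, -1, 0], [0, 0, 1, -1, 0]]]'

```text
clock: 3.32
position: [0.4439, -0.4071, 0.3042]
ee_rot: [0.5, 0.5, -0.5, 0.5]
ft_force: [1.0, 0.1, -0.3]
grip_width: 1.001
```

Call:
arm_command --moves '[[[0, 0, 0, -1, 0], [0, 0, 0, -1, 0], [0, 0, 0, -1, 0], [0, 0, 0, -1, 0], [0, 0, 0, -1, 0], [0, 0, 0, -1, 0], [0, 0, 0, -1, 0], [0, 0, 0, -1, 0], [0, 0, 0, -1, 0], [0, 0, 0, -1, 0], [0, 0, 0, -1, 0], [0, 0, 0, -1, 0]]]'

```text
clock: 4.32
position: [0.4428, -0.1072, 0.3041]
ee_rot: [0.5, 0.5, -0.5, 0.5]
ft_force: [0.1, 0.3, 0.2]
grip_width: 1.001
```

```bash
python3 - <<'E'
from h import *
go(.4375,.173,.22,0)
E
```

```text
t 4.32 tcp [ 0.4428 -0.1072  0.3041] jawyaw -0.0 xax [ 0.    -0.001 -1.   ] w 1.001 F [0.1 0.3 0.2] q7 [ 0.79 -0.01 -0.64  1.86 -0.01  1.3   0.15]
turn about tool x: -0.0 rows 0.0
shift units [  3.357  -0.214 -11.21 ]
```

Call:
arm_command --moves '[[[0, 0, -0.21, -1, 0], [0, 0, 0, -1, 0], [0, 0, 0, -1, 0], [0, 0, 0, -1, 0], [0, 0, 0, -1, 0], [0, 0, 0, -1, 0], [0, 0, 0, -1, 0], [0, 1, 0, -1, 0], [0, 1, 0, -1, 0], [0, 1, 0, -1, 0], [0, 0.36, 0, -1, 0], [0, 0, 0, -0.21, 0]]]'

```text
clock: 5.32
position: [0.436, 0.1753, 0.2181]
ee_rot: [0.499, 0.502, -0.499, 0.5]
ft_force: [-0.3, 1.6, 0.1]
grip_width: 1.0
```

```bash
python3 - <<'E'
from h import *
go(.4375,.173,.076,0)
look("b")
E
```

```text
t 5.32 tcp [0.436  0.1753 0.2181] jawyaw 0.25 xax [-0.003  0.001 -1.   ] w 1.0 F [-0.3  1.6  0.1] q7 [ 0.44  0.16 -0.97  1.92  0.15  1.13 -0.58]
turn about tool x: 0.25 rows 0.0
shift units [5.682 0.077 0.098]
```

View pics/side_b.png

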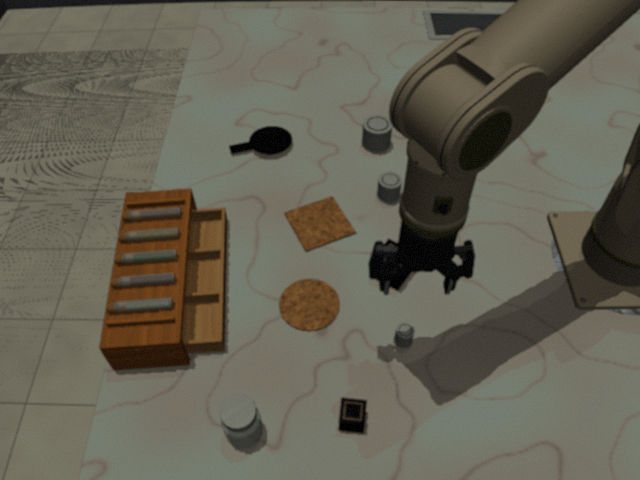

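Call:
arm_command --moves '[[[0, 1, 0, 0, 0], [0, 1, 0, 0, 0], [0, 1, 0, 0, 0], [0, 1, 0, 0, 0], [0, 1, 0, 0, 0], [0, 0.5, 0, 0, 0], [0, 0.2, 0, 0, 0], [0, 0, 0, 0, 0]]]'

```text
clock: 6.08
position: [0.438, 0.1711, 0.0774]
ee_rot: [-0.5, -0.5, 0.5, -0.5]
ft_force: [-0.4, 0.2, 0.4]
grip_width: 0.997
```

```bash
python3 - <<'E'
from h import *
go(.4375,.173,.076,0)
E
```

```text
t 6.08 tcp [0.438  0.1711 0.0774] jawyaw -0.05 xax [-0.    -0.001 -1.   ] w 0.997 F [-0.4  0.2  0.4] q7 [ 0.3   0.4  -0.86  2.04  0.4   0.87 -0.78]
turn about tool x: -0.05 rows 0.0
shift units [ 0.055 -0.018 -0.078]
```

Call:
arm_command --moves '[[[0.4, 0, 0, -0.08, 0], [0.5, 0, 0, 0, 0], [0.6, 0, 0, 0, 0], [0.7, 0, 0, 0, 0], [0.8, 0, 0, 0, 0], [0.8, 0, 0, 0, 0], [0.8, 0, 0, 0, 0], [0.8, 0, 0, 0, 0], [0.8, 0, 0, 0, 0]]]' --force 25

```text
clock: 6.83
position: [0.4381, 0.1739, 0.0781]
ee_rot: [0.5, 0.5, -0.5, 0.5]
ft_force: [-1.9, -0.3, 7.1]
grip_width: 0.361
```

```bash
python3 - <<'E'
from h import *
st();look("c")
im=cv2.imread("pics/side_c.png")[250:400,320:500]; cv2.imwrite("pics/cc.png",cv2.resize(im,None,fx=4,fy=4))
E
```

```text
t 6.83 tcp [0.4381 0.1739 0.0781] jawyaw -0.01 xax [ 0.001 -0.    -1.   ] w 0.361 F [-1.9 -0.3  7.1] q7 [ 0.3   0.4  -0.86  2.04  0.4   0.87 -0.79]
```

View pics/cc.png

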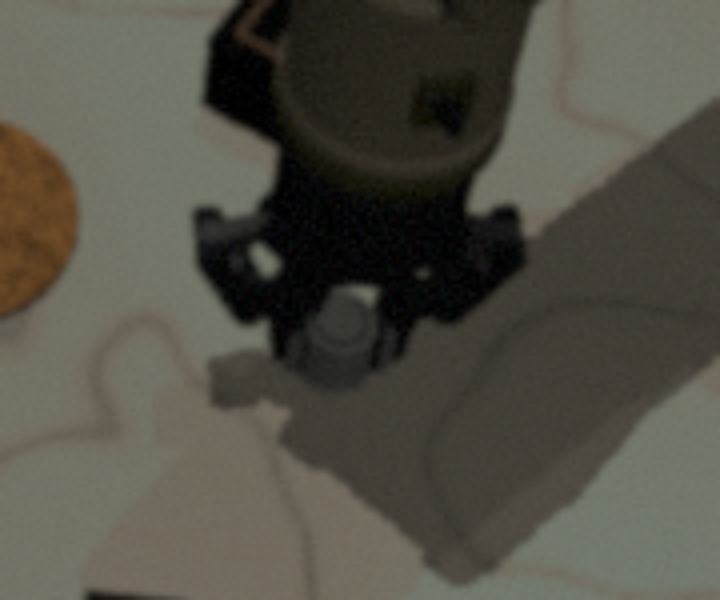

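Call:
arm_command --moves '[[[0.3, 0, 0, 0, 0], [0, 0, 0, 0, 0], [0, 0, 0, 0, 0], [0, 0, 0, 0, 0], [0, 0, 0, 0, 7], [0, 0, 0, 0, 7], [0, 0, 0, 0, 7], [0, 0, 0, 0, 7]]]'

```text
clock: 7.6
position: [0.4377, 0.1738, 0.0773]
ee_rot: [-0.607, -0.362, 0.607, -0.362]
ft_force: [0.4, -0.0, -0.1]
grip_width: 0.998
```

```bash
python3 - <<'E'
from h import *
go(.4381,.173,.077,-90)
E
```

```text
t 7.6 tcp [0.4377 0.1738 0.0773] jawyaw -28.34 xax [-0.  0. -1.] w 0.998 F [ 0.4 -0.  -0.1] q7 [ 0.22  0.37 -0.77  2.04  0.34  0.85 -1.24]
turn about tool x: 61.66 rows 8.6
shift units [ 0.013  0.032 -0.018]
```

Call:
arm_command --moves '[[[0, 0, 0, 0, -7], [0, 0, 0, 0, -7], [0, 0, 0, 0, -7], [0, 0, 0, 0, -7], [0, 0, 0, 0, -7], [0, 0, 0, 0, -7], [0, 0, 0, 0, -7], [0, 0, 0, 0, -7], [0, 0, 0, 0, -7], [0, 0, 0, 0, -7], [0, 0, 0, 0, -7], [0, 0, 0, 0, -7]]]'

```text
clock: 8.6
position: [0.4377, 0.1737, 0.0774]
ee_rot: [0.205, 0.677, -0.205, 0.677]
ft_force: [0.7, -0.2, 0.6]
grip_width: 0.997
```

Call:
arm_command --moves '[[[0, 0, 0, 0, -7], [0, 0, 0, 0, -7], [0, 0, 0, 0, -7], [0, 0, 0, 0, -7], [0, 0, 0, 0, -6.3]]]'

```text
clock: 9.02
position: [0.4377, 0.1737, 0.0774]
ee_rot: [-0.004, 0.707, 0.004, 0.707]
ft_force: [-0.2, 0.2, -0.0]
grip_width: 0.999
```

```bash
python3 - <<'E'
from h import *
go(.4381,.173,.077,90)
E
```

```text
t 9.02 tcp [0.4377 0.1737 0.0774] jawyaw 90.65 xax [ 0. -0. -1.] w 0.999 F [-0.2  0.2 -0. ] q7 [ 0.53  0.57 -1.17  2.03  0.64  0.97  0.62]
turn about tool x: 0.65 rows 0.1
shift units [ 0.015 -0.029  0.015]
```

Call:
arm_command --moves '[[[0.4, -0.05, 0, 0, 0.6], [0.5, 0, 0, 0, 0], [0.6, 0, 0, 0, 0], [0.7, 0, 0, 0, 0], [0.8, 0, 0, 0, 0], [0.8, 0, 0, 0, 0], [0.8, 0, 0, 0, 0], [0.8, 0, 0, 0, 0], [0.8, 0, 0, 0, 0]]]' --force 30

```text
clock: 9.77
position: [0.4377, 0.1738, 0.0787]
ee_rot: [0.002, 0.707, -0.002, 0.707]
ft_force: [-0.3, -0.5, 3.6]
grip_width: 0.359
```

```bash
python3 - <<'E'
from h import *
go(.6017,.0988,.14)
E
```

```text
t 9.77 tcp [0.4377 0.1738 0.0787] jawyaw 89.69 xax [ 0. -0. -1.] w 0.359 F [-0.3 -0.5  3.6] q7 [ 0.53  0.56 -1.17  2.03  0.64  0.97  0.6 ]
shift units [-2.45  -2.967  6.575]
```

Call:
arm_command --moves '[[[0.8, -1, 0, 0, 0], [0.8, -1, 0, 0, 0], [0.8, -0.5, 0, 0.5, 0], [0.8, 0, -0.5, 1, 0], [0.8, 0, -0.5, 1, 0], [0.8, 0, -0.5, 1, 0], [0.8, 0, -0.5, 1, 0], [0.8, 0, -0.5, 1, 0], [0.8, 0, -0.46, 1, 0], [0.8, 0, 0, 0.07, 0], [0.8, 0, 0, 0, 0]]]'

```text
clock: 10.68
position: [0.6024, 0.0982, 0.1405]
ee_rot: [0.003, 0.707, -0.002, 0.707]
ft_force: [-0.2, 0.4, -0.6]
grip_width: 0.358
```

```bash
python3 - <<'E'
from h import *
go(.6017,.0993,.0829)
look("d")
im=cv2.imread("pics/side_d.png")[200:400,200:480]; cv2.imwrite("pics/cd.png",cv2.resize(im,None,fx=2.8,fy=2.8))
E
```

```text
t 10.68 tcp [0.6024 0.0982 0.1405] jawyaw 89.57 xax [-0.001  0.001 -1.   ] w 0.358 F [-0.2  0.4 -0.6] q7 [ 0.55  0.71 -1.09  1.63  0.67  1.21  0.88]
shift units [ 2.303  0.044 -0.027]
```

View pics/cd.png

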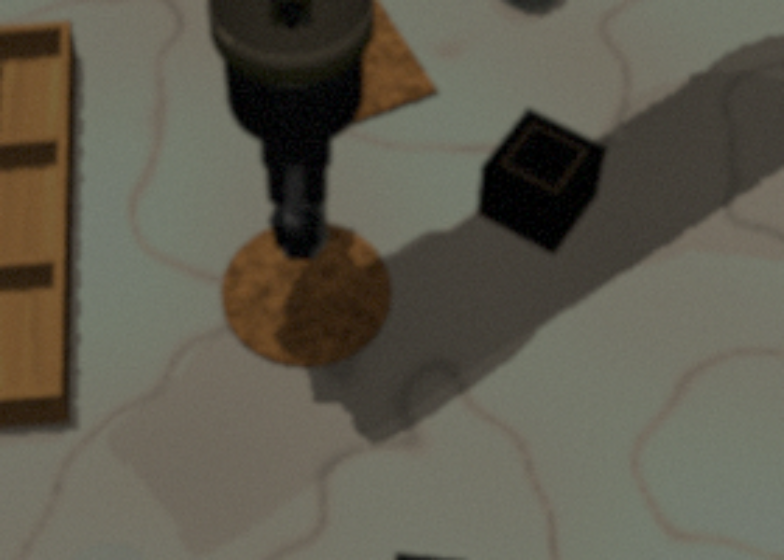

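Call:
arm_command --moves '[[[0.8, 0.8, 0.04, -0.03, 0], [0.8, 0.8, 0, 0, 0], [0.8, 0.4, 0, 0, 0], [0.8, 0.2, 0, 0, 0], [0.8, 0, 0, 0, 0], [0.8, 0, 0, 0, 0]]]'

```text
clock: 11.28
position: [0.6008, 0.1004, 0.0868]
ee_rot: [0.002, 0.707, -0.002, 0.707]
ft_force: [-0.3, -0.3, -0.5]
grip_width: 0.358
```

```bash
python3 - <<'E'
from h import *
go(.6017,.0993,.0827)
E
```

```text
t 11.28 tcp [0.6008 0.1004 0.0868] jawyaw 89.73 xax [ 0.  0. -1.] w 0.358 F [-0.3 -0.3 -0.5] q7 [ 0.52  0.77 -1.04  1.67  0.72  1.13  0.85]
shift units [ 0.166 -0.044  0.036]
```

Call:
arm_command --moves '[[[0.8, 0.1, 0, 0, 0], [0.8, 0.05, 0, 0, 0], [0.8, 0, 0, 0, 0], [0.8, 0, 0, 0, 0]]]'

```text
clock: 11.62
position: [0.6011, 0.1001, 0.0829]
ee_rot: [0.002, 0.707, -0.002, 0.707]
ft_force: [0.7, 0.8, 1.1]
grip_width: 0.359
```

```bash
python3 - <<'E'
from h import *
go(.6017,.0993,.0827)
E
```

```text
t 11.62 tcp [0.6011 0.1001 0.0829] jawyaw 89.7 xax [ 0.001  0.    -1.   ] w 0.359 F [0.7 0.8 1.1] q7 [ 0.52  0.78 -1.03  1.67  0.73  1.13  0.84]
shift units [ 0.007 -0.03   0.024]
```

Call:
arm_command --moves '[[[0.8, 0, -0.03, 0.02, 0], [0.8, 0.02, 0, 0, 0], [0.8, 0, 0, 0, 0], [0.8, 0, 0, 0, 0]]]'

```text
clock: 11.95
position: [0.6015, 0.0996, 0.0827]
ee_rot: [0.002, 0.707, -0.002, 0.707]
ft_force: [-2.0, 0.5, 8.2]
grip_width: 0.357
```

Call:
arm_command --moves '[[[0.5, 0, 0, 0, 0], [0.3, 0, 0, 0, 0], [0, 0, 0, 0, 0], [0, 0, 0, 0, 0], [0, 0, 0, 0, 0], [0, -1, 0, 0, 0], [0, -1, 0, 0, 0], [0, -1, 0, 0, 0], [0, -1, 0, 0, 0], [0, -1, 0, 0, 0], [0, -0.5, 0, 0, 0]]]'

```text
clock: 12.87
position: [0.6019, 0.0997, 0.2224]
ee_rot: [0.002, 0.706, -0.002, 0.708]
ft_force: [0.8, 0.2, 0.6]
grip_width: 1.002
```

```bash
python3 - <<'E'
from h import *
go(.4390,-.1695,.22,0)
E
```

```text
t 12.87 tcp [0.6019 0.0997 0.2224] jawyaw 89.71 xax [ 0.003  0.    -1.   ] w 1.002 F [0.8 0.2 0.6] q7 [ 0.59  0.63 -1.15  1.56  0.59  1.33  0.93]
turn about tool x: 89.71 rows 12.5
shift units [ 0.123 -6.517 10.769]
```

Call:
arm_command --moves '[[[0, 0, -1, -0.6, 0], [0, 0, -1, -0.6, 0], [0, 0, -1, -0.6, 0], [0, 0, -1, -0.6, 0], [0, 0, -1, -0.6, 0], [0, 0, -1, -0.6, 0], [0, 0, -1, -0.6, 0], [0, 0, -1, -0.6, 0], [0, 0, -1, -0.6, 0], [0, 0, -1, -0.6, 0], [0, 0, -0.77, -0.52, 0], [0, 0, 0, 0, 0]]]'

```text
clock: 13.87
position: [0.4343, -0.1738, 0.2185]
ee_rot: [0.004, 0.708, -0.005, 0.706]
ft_force: [0.3, 0.0, 0.4]
grip_width: 1.003
```

```bash
python3 - <<'E'
from h import *
go(.4390,-.1695,.082,90)
E
```

```text
t 13.87 tcp [ 0.4343 -0.1738  0.2185] jawyaw 89.31 xax [-0.002 -0.001 -1.   ] w 1.003 F [0.3 0.  0.4] q7 [ 1.53  0.34 -1.4   1.92  0.37  1.19  1.56]
turn about tool x: -0.69 rows 0.1
shift units [5.459 0.177 0.201]
```

Call:
arm_command --moves '[[[0, 0, 0, 0, 7], [0, 0, 0, 0, 7], [0, 0, 0, 0, 7], [0, 0, 0, 0, 7], [0, 0, 0, 0, 7], [0, 0, 0, 0, 7], [0, 0, 0, 0, 7], [0, 0, 0, 0, 7], [0, 0, 0, 0, 7], [0, 0, 0, 0, 7], [0, 0, 0, 0, 7], [0, 0, 0, 0, 7]]]'

```text
clock: 14.87
position: [0.437, -0.1686, 0.2191]
ee_rot: [0.476, 0.523, -0.476, 0.523]
ft_force: [0.3, 0.4, 0.9]
grip_width: 0.997
```

```bash
python3 - <<'E'
from h import *
go(.4390,-.1695,.082,0)
E
```

```text
t 14.87 tcp [ 0.437  -0.1686  0.2191] jawyaw 5.4 xax [-0.  0. -1.] w 0.997 F [0.3 0.4 0.9] q7 [ 1.32  0.19 -1.12  1.92  0.19  1.14  0.22]
turn about tool x: 5.4 rows 0.8
shift units [5.485 0.081 0.037]
```

Call:
arm_command --moves '[[[0, 0, 0, 0, 7], [0, 0, 0, 0, 7], [0, 0, 0, 0, 7], [0, 0, 0, 0, 7], [0, 0, 0, 0, 7], [0, 0, 0, 0, 7], [0, 0, 0, 0, 7], [0, 0, 0, 0, 7], [0, 0, 0, 0, 7], [0, 0, 0, 0, 7], [0, 0, 0, 0, 7], [0, 0, 0, 0, 7]]]'

```text
clock: 15.87
position: [0.437, -0.1686, 0.2191]
ee_rot: [-0.704, -0.07, 0.704, -0.07]
ft_force: [-0.2, -0.7, -0.8]
grip_width: 1.003
```

```bash
python3 - <<'E'
from h import *
go(.4390,-.1695,.082,-90)
E
```

```text
t 15.87 tcp [ 0.437  -0.1686  0.2191] jawyaw -78.6 xax [-0.  0. -1.] w 1.003 F [-0.2 -0.7 -0.8] q7 [ 1.16  0.15 -0.93  1.93  0.13  1.13 -1.2 ]
turn about tool x: 11.4 rows 1.6
shift units [ 5.483  0.037 -0.081]
```

Call:
arm_command --moves '[[[0, 0, 0, 0, 6], [0, 0, 0, 0, 5.4], [0, 1, 0.04, -0.08, 0], [0, 1, 0, 0, 0], [0, 1, 0, 0, 0], [0, 1, 0, 0, 0], [0, 0.8, 0, 0, 0], [0, 0.5, 0, 0, 0], [0, 0.2, 0, 0, 0], [0, 0, 0, 0, 0]]]'

```text
clock: 16.7
position: [0.4387, -0.1696, 0.0812]
ee_rot: [-0.707, -0.002, 0.708, -0.002]
ft_force: [-0.5, -0.2, -0.5]
grip_width: 0.998
```

Call:
arm_command --moves '[[[0.2, 0, 0, 0, 0], [0.3, 0, 0, 0, 0], [0.4, 0, 0, 0, 0], [0.5, 0, 0, 0, 0], [0.6, 0, 0, 0, 0], [0.6, 0, 0, 0, 0], [0.6, 0, 0, 0, 0], [0.6, 0, 0, 0, 0], [0.6, 0, 0, 0, 0]]]' --force 25

```text
clock: 17.45
position: [0.4395, -0.1705, 0.0831]
ee_rot: [0.708, 0.001, -0.707, 0.002]
ft_force: [-1.9, 1.1, 6.8]
grip_width: 0.571
```

```bash
python3 - <<'E'
from h import *
go(.4390,-.1695,.082,0)
E
```

```text
t 17.45 tcp [ 0.4395 -0.1705  0.0831] jawyaw -89.71 xax [ 0.001 -0.001 -1.   ] w 0.571 F [-1.9  1.1  6.8] q7 [ 1.02  0.38 -0.83  2.04  0.36  0.87 -1.58]
turn about tool x: -89.71 rows 12.5
shift units [ 0.043 -0.022 -0.041]
```

Call:
arm_command --moves '[[[0.3, 0, 0, 0, 0], [0, 0, 0, 0, 0], [0, 0, 0, 0, 0], [0, 0, 0, 0, -7], [0, 0, 0, 0, -7], [0, 0, 0, 0, -7], [0, 0, 0, 0, -7], [0, 0, 0, 0, -7], [0, 0, 0, 0, -7], [0, 0, 0, 0, -7], [0, 0, 0, 0, -7], [0, 0, 0, 0, -7]]]'

```text
clock: 18.45
position: [0.4389, -0.1703, 0.082]
ee_rot: [-0.601, -0.373, 0.601, -0.373]
ft_force: [0.3, -0.0, -0.7]
grip_width: 1.001
```

Call:
arm_command --moves '[[[0, 0, 0, 0, -7], [0, 0, 0, 0, -7], [0, 0, 0, 0, -7], [0, 0, 0, 0, -5.7], [0.2, 0, 0, 0, 0], [0.3, 0, 0, 0, 0], [0.4, 0, 0, 0, 0], [0.5, 0, 0, 0, 0], [0.6, 0, 0, 0, 0], [0.6, 0, 0, 0, 0], [0.6, 0, 0, 0, 0], [0.6, 0, 0, 0, 0]]]' --force 30

```text
clock: 19.45
position: [0.439, -0.1702, 0.0821]
ee_rot: [-0.5, -0.5, 0.5, -0.5]
ft_force: [-1.6, 0.5, 5.4]
grip_width: 0.564
```

```bash
python3 - <<'E'
from h import *
go(.6019,.0997,.16)
E
```

```text
t 19.45 tcp [ 0.439  -0.1702  0.0821] jawyaw -0.03 xax [ 0. -0. -1.] w 0.564 F [-1.6  0.5  5.4] q7 [ 1.26  0.53 -1.13  2.03  0.59  0.96 -0.18]
shift units [ -3.119   6.51  -10.798]
```

Call:
arm_command --moves '[[[0.6, -1, 0, 0, 0], [0.6, -1, 0, 0, 0], [0.6, -1, 0, 0, 0], [0.6, -0.12, 0.6, -1, 0], [0.6, 0, 0.6, -1, 0], [0.6, 0, 0.6, -1, 0], [0.6, 0, 0.6, -1, 0], [0.6, 0, 0.6, -1, 0], [0.6, 0, 0.6, -1, 0], [0.6, 0, 0.6, -1, 0], [0.6, 0, 0.6, -1, 0], [0.6, 0, 0.6, -1, 0]]]'

```text
clock: 20.45
position: [0.5744, 0.0561, 0.1594]
ee_rot: [-0.5, -0.5, 0.5, -0.5]
ft_force: [0.3, -1.0, -0.5]
grip_width: 0.56
```

Call:
arm_command --moves '[[[0.6, 0, 0.6, -1, 0], [0.6, 0, 0.5, -0.8, 0], [0.6, 0, 0, 0, 0], [0.6, 0, 0, 0, 0], [0.6, 0, 0, 0, 0]]]'

```text
clock: 20.87
position: [0.6011, 0.0993, 0.1594]
ee_rot: [-0.5, -0.5, 0.5, -0.5]
ft_force: [-0.5, -0.2, -0.3]
grip_width: 0.563
```

```bash
python3 - <<'E'
from h import *
go(.6019,.0998,.0861)
find(["cup_mid_c"],{"cup_mid_c":.078},("top",)) if 0 else None
look("e")
im=cv2.imread("pics/side_e.png")[200:400,200:480]; cv2.imwrite("pics/ce.png",cv2.resize(im,None,fx=2.8,fy=2.8))
E
```

```text
t 20.87 tcp [0.6011 0.0993 0.1594] jawyaw -0.01 xax [-0.001 -0.001 -1.   ] w 0.563 F [-0.5 -0.2 -0.3] q7 [ 0.54  0.67 -1.07  1.62  0.62  1.22 -0.66]
shift units [ 2.931  0.034 -0.02 ]
```

View pics/ce.png

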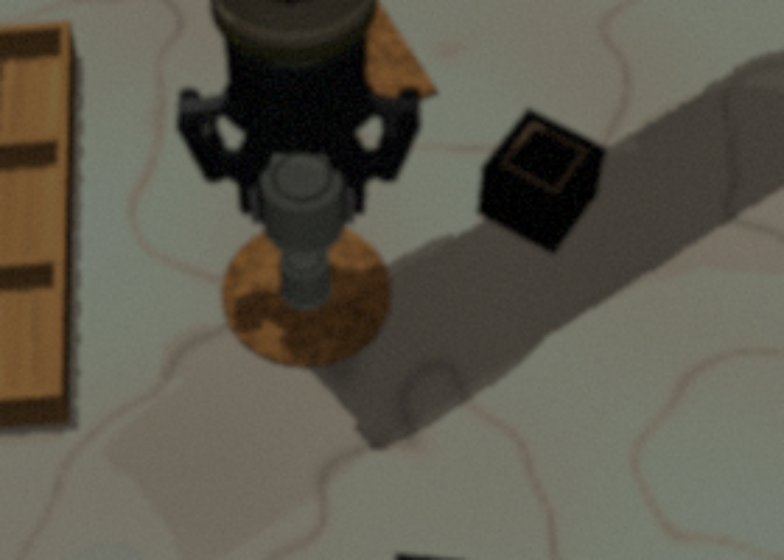

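Call:
arm_command --moves '[[[0.6, 0.8, 0.03, -0.02, 0], [0.6, 0.8, 0, 0, 0], [0.6, 0.6, 0, 0, 0], [0.6, 0.4, 0, 0, 0], [0.6, 0.2, 0, 0, 0], [0.6, 0, 0, 0, 0], [0.6, 0, 0, 0, 0], [0.6, 0, 0, 0, 0]]]'

```text
clock: 21.63
position: [0.6026, 0.1006, 0.0908]
ee_rot: [0.5, 0.5, -0.5, 0.5]
ft_force: [0.1, -0.8, -0.5]
grip_width: 0.561
```

```bash
python3 - <<'E'
from h import *
go(.6019,.0998,.0861)
E
```

```text
t 21.63 tcp [0.6026 0.1006 0.0908] jawyaw 0.0 xax [ 0.001  0.    -1.   ] w 0.561 F [ 0.1 -0.8 -0.5] q7 [ 0.5   0.75 -1.01  1.67  0.69  1.12 -0.7 ]
shift units [ 0.19  -0.029  0.031]
```

Call:
arm_command --moves '[[[0.6, 0.08, -0.03, 0.03, 0], [0.6, 0.08, 0, 0, 0], [0.6, 0.04, 0, 0, 0], [0.6, 0, 0, 0, 0], [0.6, 0, 0, 0, 0]]]'

```text
clock: 22.05
position: [0.6017, 0.0996, 0.0861]
ee_rot: [0.5, 0.5, -0.5, 0.5]
ft_force: [-3.6, -2.5, 11.9]
grip_width: 0.563
```

```bash
python3 - <<'E'
from h import *
go(.6019,.0998,.0861)
E
```

```text
t 22.05 tcp [0.6017 0.0996 0.0861] jawyaw -0.01 xax [ 0.001 -0.001 -1.   ] w 0.563 F [-3.6 -2.5 11.9] q7 [ 0.5   0.75 -1.    1.67  0.7   1.12 -0.7 ]
shift units [ 0.001  0.007 -0.009]
```

Call:
arm_command --moves '[[[0.4, 0, 0, 0, 0], [0.2, 0, 0, 0, 0], [0, 0, 0, 0, 0], [0, 0, 0, 0, 0], [0, 0, 0, 0, 0], [0, -1, 0, 0, 0], [0, -1, 0, 0, 0], [0, -1, 0, 0, 0], [0, -1, 0, 0, 0], [0, -1, 0, 0, 0], [0, -0.5, 0, 0, 0]]]'

```text
clock: 22.97
position: [0.602, 0.1002, 0.2254]
ee_rot: [0.501, 0.499, -0.499, 0.501]
ft_force: [-0.2, 0.2, 0.6]
grip_width: 1.001
```

```bash
python3 - <<'E'
from h import *
go(.4550,-.3335,.22,-90)
E
```

```text
t 22.97 tcp [0.602  0.1002 0.2254] jawyaw 0.01 xax [ 0.003  0.001 -1.   ] w 1.001 F [-0.2  0.2  0.6] q7 [ 0.57  0.61 -1.12  1.56  0.56  1.32 -0.62]
turn about tool x: -89.99 rows 12.6
shift units [  0.166 -17.347  -5.881]
```

Call:
arm_command --moves '[[[0, 0, -0.3, 1, 4], [0, 0, -0.3, 1, 0], [0, 0, -0.3, 1, 0], [0, 0, -0.3, 1, 0], [0, 0, -0.3, 1, 0], [0, 0, -0.3, 1, 0], [0, 0, -0.3, 1, 0], [0, 0, -0.3, 1, 0], [0, 0, -0.3, 1, 0], [0, 0, -0.3, 1, 0], [0, 0, -0.3, 1, 0], [0, 0, -0.3, 1, 0]]]'

```text
clock: 23.97
position: [0.4916, -0.1952, 0.2219]
ee_rot: [-0.517, -0.482, 0.517, -0.482]
ft_force: [0.3, -0.5, 1.1]
grip_width: 0.997
```

```bash
python3 - <<'E'
from h import *
go(.4550,-.3335,.22,-60)
E
```

```text
t 23.97 tcp [ 0.4916 -0.1952  0.2219] jawyaw -4.0 xax [-0. -0. -1.] w 0.997 F [ 0.3 -0.5  1.1] q7 [ 1.29  0.44 -1.2   1.77  0.43  1.23 -0.1 ]
turn about tool x: 56.0 rows 7.8
shift units [0.075 4.059 4.034]
```

Call:
arm_command --moves '[[[0, 0, 0, 0, 7], [0, 0, 0, 0, 7], [0, 0, 0, 0, 7], [0, 0, 0, 0, 7], [0, 0, 0, 0, 7], [0, 0, 0, 0, 7], [0, 0, 0, 0, 7], [0, 0, 0, 0, 7], [0, 0, 0, 0, 7], [0, 0, 0, 0, 7], [0, 0, 0, 0, 7], [0, 0, 0, 0, 7]]]'

```text
clock: 24.97
position: [0.4922, -0.194, 0.2219]
ee_rot: [-0.707, -0.01, 0.707, -0.01]
ft_force: [-0.3, 0.3, -1.2]
grip_width: 0.999
```

Call:
arm_command --moves '[[[0, 0, 0, 0, 2], [0, 0, 1, 0.3, 0], [0, 0, 1, 0.3, 0], [0, 0, 1, 0.3, 0], [0, 0, 1, 0.3, 0], [0, 0, 1, 0.2, 0], [0, 0, 0.53, 0.06, 0], [0, 0, 0, 0, 0], [0, 0, 0, 0, 0]]]'

```text
clock: 25.72
position: [0.4561, -0.3319, 0.2219]
ee_rot: [-0.707, -0.0, 0.707, 0.001]
ft_force: [-0.7, 0.9, -0.6]
grip_width: 0.997
```

```bash
python3 - <<'E'
from h import *
go(.4550,-.3335,.0875,-90)
look("f")
im=cv2.imread("pics/side_f.png")[50:250,280:520]; cv2.imwrite("pics/cf.png",cv2.resize(im,None,fx=3,fy=3))
E
```

```text
t 25.72 tcp [ 0.4561 -0.3319  0.2219] jawyaw -90.03 xax [-0.     0.001 -1.   ] w 0.997 F [-0.7  0.9 -0.6] q7 [ 1.24  0.38 -0.84  1.69  0.3   1.2  -1.24]
turn about tool x: -0.03 rows 0.0
shift units [5.378 0.072 0.043]
```

View pics/cf.png

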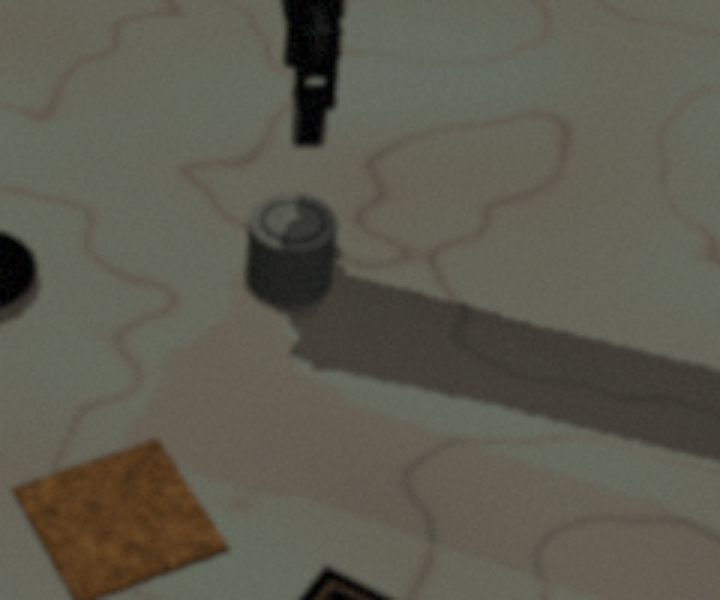

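View pics/top_f.png

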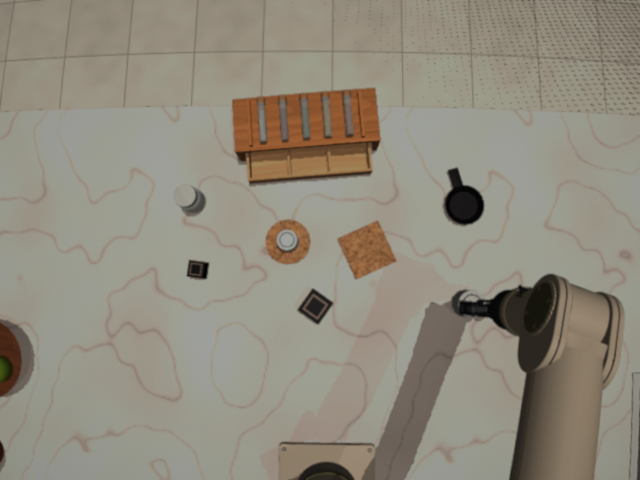

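Call:
arm_command --moves '[[[0, 1, 0.07, 0.04, 0], [0, 1, 0, 0, 0], [0, 1, 0, 0, 0], [0, 1, 0, 0, 0], [0, 0.8, 0, 0, 0], [0, 0.4, 0, 0, 0], [0, 0.2, 0, 0, 0], [0, 0, 0, 0, 0], [0, 0, 0, 0, 0]]]'

```text
clock: 26.57
position: [0.4557, -0.3338, 0.0885]
ee_rot: [0.708, 0.0, -0.707, 0.001]
ft_force: [-0.1, 1.1, -0.2]
grip_width: 0.997
```

Call:
arm_command --moves '[[[0.1, 0, 0, 0, 0], [0.2, 0, 0, 0, 0], [0.3, 0, 0, 0, 0], [0.4, 0, 0, 0, 0], [0.4, 0, 0, 0, 0], [0.4, 0, 0, 0, 0], [0.4, 0, 0, 0, 0]]]' --force 25

```text
clock: 27.15
position: [0.4555, -0.3343, 0.0888]
ee_rot: [0.708, -0.0, -0.707, 0.001]
ft_force: [-1.5, 1.5, 6.8]
grip_width: 0.767
```

```bash
python3 - <<'E'
from h import *
st()
E
```

```text
t 27.15 tcp [ 0.4555 -0.3343  0.0888] jawyaw -90.0 xax [ 0.001 -0.001 -1.   ] w 0.767 F [-1.5  1.5  6.8] q7 [ 1.17  0.54 -0.75  1.8   0.44  0.97 -1.34]
```

Gripped (0.767·85 = 65 mm). Release, turn a quarter, grip again.

Call:
arm_command --moves '[[[0.1, 0, 0, 0, 0], [0, 0, 0, 0, 0], [0, 0, 0, 0, 0], [0, 0, 0, 0, -7], [0, 0, 0, 0, -7], [0, 0, 0, 0, -7], [0, 0, 0, 0, -7], [0, 0, 0, 0, -7], [0, 0, 0, 0, -7], [0, 0, 0, 0, -7], [0, 0, 0, 0, -7], [0, 0, 0, 0, -7]]]'

```text
clock: 28.15
position: [0.4548, -0.3341, 0.0874]
ee_rot: [-0.602, -0.371, 0.602, -0.371]
ft_force: [-0.4, -0.8, 0.1]
grip_width: 0.998
```

Call:
arm_command --moves '[[[0, 0, 0, 0, -7], [0, 0, 0, 0, -7], [0, 0, 0, 0, -7], [0, 0, 0, 0, -6], [0.1, 0, 0, 0, 0], [0.2, 0, 0, 0, 0], [0.3, 0, 0, 0, 0], [0.4, 0, 0, 0, 0], [0.4, 0, 0, 0, 0], [0.4, 0, 0, 0, 0], [0.4, 0, 0, 0, 0], [0.4, 0, 0, 0, 0]]]' --force 35

```text
clock: 29.15
position: [0.4551, -0.3341, 0.0877]
ee_rot: [-0.5, -0.5, 0.5, -0.5]
ft_force: [-1.5, 0.3, 5.5]
grip_width: 0.774
```

```bash
python3 - <<'E'
from h import *
go(.6019,.0998,.18)
E
```

```text
t 29.15 tcp [ 0.4551 -0.3341  0.0877] jawyaw -0.04 xax [ 0. -0. -1.] w 0.774 F [-1.5  0.3  5.5] q7 [ 1.38  0.69 -1.05  1.79  0.68  1.07  0.07]
shift units [ -3.699   5.861 -17.358]
```

Call:
arm_command --moves '[[[0.5, -1, 0, 0, 0], [0.5, -1, 0, 0, 0], [0.5, -1, 0, -0.5, 0], [0.5, -0.7, 0, -0.86, 0], [0.5, 0, 0.4, -1, 0], [0.5, 0, 0.4, -1, 0], [0.5, 0, 0.4, -1, 0], [0.5, 0, 0.4, -1, 0], [0.5, 0, 0.4, -1, 0], [0.5, 0, 0.4, -1, 0], [0.5, 0, 0.4, -1, 0], [0.5, 0, 0.4, -1, 0]]]'

```text
clock: 30.15
position: [0.535, -0.0988, 0.1796]
ee_rot: [-0.5, -0.5, 0.5, -0.5]
ft_force: [0.9, -0.0, -0.8]
grip_width: 0.771
```

Call:
arm_command --moves '[[[0.5, 0, 0.4, -1, 0], [0.5, 0, 0.4, -1, 0], [0.5, 0, 0.4, -1, 0], [0.5, 0, 0.4, -1, 0], [0.5, 0, 0.4, -1, 0], [0.5, 0, 0.4, -1, 0], [0.5, 0, 0.4, -1, 0], [0.5, 0, 0.4, -0.8, 0], [0.5, 0, 0.26, -0.2, 0], [0.5, 0, 0, 0, 0], [0.5, 0, 0, 0, 0], [0.5, 0, 0, 0, 0]]]'

```text
clock: 31.15
position: [0.6213, 0.0985, 0.1795]
ee_rot: [-0.5, -0.5, 0.501, -0.5]
ft_force: [0.3, 0.5, -2.1]
grip_width: 0.773
```

```bash
python3 - <<'E'
from h import *
go(.6019,.0998,.0917)
look("g")
im=cv2.imread("pics/side_g.png")[200:400,200:480]; cv2.imwrite("pics/cg.png",cv2.resize(im,None,fx=2.8,fy=2.8))
E
```

```text
t 31.15 tcp [0.6213 0.0985 0.1795] jawyaw -0.09 xax [-0.001 -0.001 -1.   ] w 0.773 F [ 0.3  0.5 -2.1] q7 [ 0.53  0.69 -1.08  1.55  0.63  1.28 -0.64]
shift units [ 3.511 -0.773 -0.054]
```

View pics/cg.png

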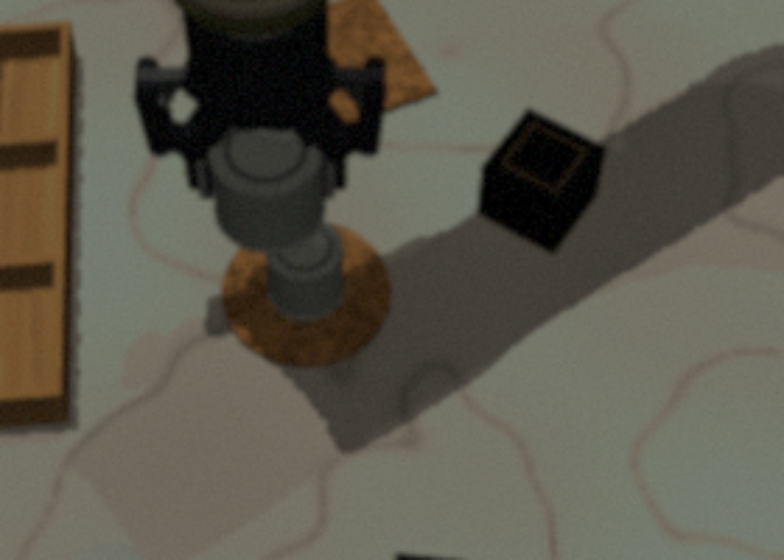

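Call:
arm_command --moves '[[[0.5, 0, -0.4, -0.05, 0], [0.5, 0, -0.37, 0, 0], [0.5, 0, 0, 0, 0], [0.5, 0, 0, 0, 0], [0.5, 0, 0, 0, 0]]]'

```text
clock: 31.67
position: [0.6026, 0.1004, 0.18]
ee_rot: [0.5, 0.499, -0.5, 0.5]
ft_force: [0.5, 0.3, -1.7]
grip_width: 0.77
```

```bash
python3 - <<'E'
from h import *
go(.6019,.0998,.0917)
E
```

```text
t 31.67 tcp [0.6026 0.1004 0.18  ] jawyaw -0.07 xax [ 0.001 -0.    -1.   ] w 0.77 F [ 0.5  0.3 -1.7] q7 [ 0.56  0.66 -1.1   1.6   0.62  1.26 -0.65]
shift units [ 3.533 -0.032  0.022]
```

Call:
arm_command --moves '[[[0.5, 0.8, -0.02, 0.02, 0], [0.5, 0.8, 0, 0, 0], [0.5, 0.8, 0, 0, 0], [0.5, 0.5, 0, 0, 0], [0.5, 0.3, 0, 0, 0], [0.5, 0.1, 0, 0, 0], [0.5, 0, 0, 0, 0], [0.5, 0, 0, 0, 0], [0.5, 0, 0, 0, 0]]]'

```text
clock: 32.42
position: [0.6022, 0.101, 0.0984]
ee_rot: [0.5, 0.5, -0.5, 0.5]
ft_force: [0.1, -0.2, -0.8]
grip_width: 0.775
```

```bash
python3 - <<'E'
from h import *
go(.6019,.0998,.0917)
E
```

```text
t 32.42 tcp [0.6022 0.101  0.0984] jawyaw 0.0 xax [ 0.002  0.    -1.   ] w 0.775 F [ 0.1 -0.2 -0.8] q7 [ 0.52  0.75 -1.03  1.66  0.7   1.14 -0.7 ]
shift units [ 0.27  -0.013  0.048]
```

Call:
arm_command --moves '[[[0.5, 0.12, -0.01, 0.05, 0], [0.5, 0.1, 0, 0, 0], [0.5, 0.05, 0, 0, 0], [0.5, 0, 0, 0, 0], [0.5, 0, 0, 0, 0]]]'

```text
clock: 32.83
position: [0.6017, 0.0992, 0.0917]
ee_rot: [0.5, 0.499, -0.5, 0.5]
ft_force: [-2.6, -2.8, 10.1]
grip_width: 0.767
```

```bash
python3 - <<'E'
from h import *
go(.6019,.0998,.0917)
E
```

```text
t 32.83 tcp [0.6017 0.0992 0.0917] jawyaw -0.02 xax [ 0.001 -0.001 -1.   ] w 0.767 F [-2.6 -2.8 10.1] q7 [ 0.51  0.76 -1.02  1.67  0.71  1.13 -0.71]
shift units [ 0.001  0.006 -0.024]
```

Call:
arm_command --moves '[[[0.2, 0, 0, 0, 0], [0, 0, 0, 0, 0], [0, 0, 0, 0, 0], [0, 0, 0, 0, 0], [0, -1, 0, 0, 0], [0, -1, 0, 0, 0], [0, -1, 0, 0, 0], [0, -1, 0, 0, 0], [0, -1, 0, 0, 0], [0, -0.2, 0, 0, 4], [0, 0, 0, 0, 4], [0, 0, 0, 0, 0]]]'

```text
clock: 33.83
position: [0.6016, 0.0996, 0.2213]
ee_rot: [0.535, 0.463, -0.534, 0.463]
ft_force: [0.1, -0.2, -1.2]
grip_width: 1.005
```

```bash
python3 - <<'E'
from h import *
go(.5302,.3157,.2,-7.8)
look("i")
im=cv2.imread("pics/side_i.png")[200:400,200:480]; cv2.imwrite("pics/ci.png",cv2.resize(im,None,fx=2.8,fy=2.8))
E
```

```text
t 33.83 tcp [0.6016 0.0996 0.2213] jawyaw -8.19 xax [ 0.001 -0.    -1.   ] w 1.005 F [ 0.1 -0.2 -1.2] q7 [ 0.56  0.61 -1.11  1.57  0.56  1.32 -0.76]
turn about tool x: -0.39 rows 0.1
shift units [ 0.845 -4.003 -8.176]
```

View pics/ci.png

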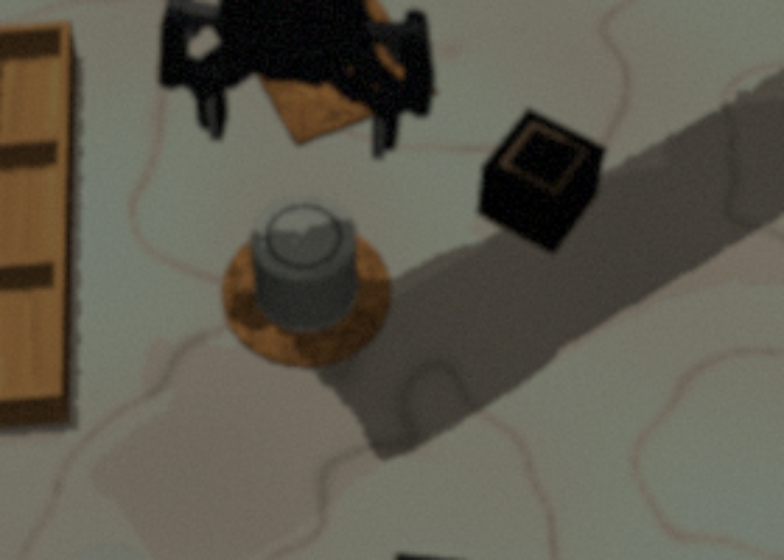

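Call:
arm_command --moves '[[[0, 0, -0.5, -1, -0.4], [0, 0, -0.5, -1, 0], [0, 0, -0.5, -1, 0], [0, 0, -0.5, -1, 0], [0, 0, -0.5, -1, 0], [0, 0, -0.5, -1, 0], [0, 0, -0.5, -1, 0], [0, 0.8, -0.5, -1, 0], [0, 0, 0, -0.18, 0], [0, 0, 0, 0, 0], [0, 0, 0, 0, 0]]]'

```text
clock: 34.85
position: [0.5296, 0.3152, 0.2002]
ee_rot: [-0.531, -0.466, 0.532, -0.466]
ft_force: [0.1, 0.2, -0.2]
grip_width: 1.0
```

```bash
python3 - <<'E'
from h import *
go(.5302,.3157,.077,-7.8)
E
```

```text
t 34.85 tcp [0.5296 0.3152 0.2002] jawyaw -7.51 xax [-0.001 -0.001 -1.   ] w 1.0 F [ 0.1  0.2 -0.2] q7 [ 0.18  0.64 -1.09  1.57  0.59  1.3  -1.13]
turn about tool x: 0.29 rows 0.0
shift units [ 4.928  0.022 -0.026]
```

Call:
arm_command --moves '[[[0, 1, 0.02, -0.03, 0.3], [0, 1, 0, 0, 0], [0, 1, 0, 0, 0], [0, 1, 0, 0, 0], [0, 0.6, 0, 0, 0], [0, 0.2, 0, 0, 0], [0, 0.1, 0, 0, 0], [0, 0, 0, 0, 0], [0, 0, 0, 0, 0]]]'

```text
clock: 35.6
position: [0.5308, 0.3165, 0.0795]
ee_rot: [0.534, 0.464, -0.533, 0.464]
ft_force: [-1.0, -0.1, 0.7]
grip_width: 0.995
```

Call:
arm_command --moves '[[[0.2, 0, 0, 0, 0], [0.4, 0, 0, 0, 0], [0.5, 0, 0, 0, 0], [0.6, 0, 0, 0, 0], [0.7, 0, 0, 0, 0], [0.7, 0, 0, 0, 0], [0.7, 0, 0, 0, 0], [0.7, 0, 0, 0, 0]]]' --force 25

```text
clock: 36.27
position: [0.5303, 0.3163, 0.0786]
ee_rot: [0.533, 0.464, -0.533, 0.465]
ft_force: [-1.2, -1.0, 6.0]
grip_width: 0.467
```

```bash
python3 - <<'E'
from h import *
st()
E
```

```text
t 36.27 tcp [0.5303 0.3163 0.0786] jawyaw -7.9 xax [ 0.001  0.    -1.   ] w 0.467 F [-1.2 -1.   6. ] q7 [ 0.11  0.77 -0.99  1.65  0.71  1.11 -1.22]
```

Width 0.467·85 ≈ 40 mm: right. Release, quarter turn, grip again.

Call:
arm_command --moves '[[[0.2, 0, 0, 0, 0], [0, 0, 0, 0, 0], [0, 0, 0, 0, 0], [0, 0, 0, 0, -7], [0, 0, 0, 0, -7], [0, 0, 0, 0, -7], [0, 0, 0, 0, -7], [0, 0, 0, 0, -7], [0, 0, 0, 0, -7], [0, 0, 0, 0, -7], [0, 0, 0, 0, -7], [0, 0, 0, 0, -7]]]'

```text
clock: 37.27
position: [0.5301, 0.3161, 0.0779]
ee_rot: [0.21, 0.675, -0.21, 0.675]
ft_force: [-0.0, 0.1, -0.4]
grip_width: 1.001
```

Call:
arm_command --moves '[[[0, 0, 0, 0, -7], [0, 0, 0, 0, -7], [0, 0, 0, 0, -7], [0, 0, 0, 0, -6], [0.2, 0, 0, 0, 0], [0.4, 0, 0, 0, 0], [0.5, 0, 0, 0, 0], [0.6, 0, 0, 0, 0], [0.7, 0, 0, 0, 0], [0.7, 0, 0, 0, 0], [0.7, 0, 0, 0, 0], [0.7, 0, 0, 0, 0]]]' --force 30

```text
clock: 38.27
position: [0.5302, 0.3162, 0.0783]
ee_rot: [0.049, 0.705, -0.049, 0.706]
ft_force: [-0.3, 0.2, 1.7]
grip_width: 0.467
```

```bash
python3 - <<'E'
from h import *
go(.5838,-.0934,.16)
E
```

```text
t 38.27 tcp [0.5302 0.3162 0.0783] jawyaw 82.08 xax [ 0. -0. -1.] w 0.467 F [-0.3  0.2  1.7] q7 [ 0.23  0.94 -1.23  1.65  0.93  1.25  0.24]
shift units [ -3.266 -15.933   4.382]
```

Call:
arm_command --moves '[[[0.7, -1, 0, 0, 0], [0.7, -1, 0, 0, 0], [0.7, -1, 0, 0, 0], [0.7, -1, 0, 0, 0], [0.7, -1, 0, 0, 7], [0.7, 0, 0, 0, 7], [0.7, 0, 0, 0, 7], [0.7, 0, 0, 0, 7], [0.7, 0, 0, 0, 7], [0.7, 0, 0, 0, 7], [0.7, 0, 0, 0, 7], [0.7, 0, 0, 0, 7]]]'

```text
clock: 39.27
position: [0.53, 0.3161, 0.2029]
ee_rot: [0.376, 0.599, -0.376, 0.599]
ft_force: [-0.4, 0.1, -0.6]
grip_width: 0.464
```

```bash
python3 - <<'E'
from h import *
go(.5836,-.0934,.19,25)
E
```

```text
t 39.27 tcp [0.53   0.3161 0.2029] jawyaw 25.75 xax [-0. -0. -1.] w 0.464 F [-0.4  0.1 -0.6] q7 [ 0.22  0.7  -1.19  1.56  0.66  1.34 -0.6 ]
turn about tool x: 0.75 rows 0.1
shift units [ 0.522 -4.977 15.75 ]
```

Call:
arm_command --moves '[[[0.7, 0, 0, 0, 0.75], [0.7, 0, -0.3, 1, 0], [0.7, 0, -0.3, 1, 0], [0.7, 0, -0.3, 1, 0], [0.7, 0, -0.3, 1, 0], [0.7, 0, -0.3, 1, 0], [0.7, 0, -0.3, 1, 0], [0.7, 0, -0.3, 1, 0], [0.7, 0, -0.3, 1, 0], [0.7, 0, -0.3, 1, 0], [0.7, 0, -0.3, 1, 0], [0.7, 0, -0.3, 1, 0]]]'

```text
clock: 40.27
position: [0.5732, 0.0309, 0.203]
ee_rot: [0.377, 0.598, -0.377, 0.598]
ft_force: [-0.1, 0.2, -0.7]
grip_width: 0.461
```

Call:
arm_command --moves '[[[0.7, 0, -0.3, 1, 0], [0.7, 0, -0.4, 1, 0], [0.7, 0, -0.5, 1, 0], [0.7, 0, -0.4, 1, 0], [0.7, 0.5, -0.08, 0.75, 0], [0.7, 0, 0, 0, 0], [0.7, 0, 0, 0, 0], [0.7, 0, 0, 0, 0]]]'

```text
clock: 40.93
position: [0.5861, -0.092, 0.1907]
ee_rot: [0.377, 0.598, -0.377, 0.598]
ft_force: [0.3, -0.1, -1.7]
grip_width: 0.464
```

```bash
python3 - <<'E'
from h import *
go(.5836,-.0934,.0823,25)
E
```

```text
t 40.93 tcp [ 0.5861 -0.092   0.1907] jawyaw 25.52 xax [-0.     0.001 -1.   ] w 0.464 F [ 0.3 -0.1 -1.7] q7 [ 0.97  0.69 -1.23  1.64  0.67  1.3   0.07]
turn about tool x: 0.52 rows 0.1
shift units [ 4.336 -0.113  0.011]
```

Call:
arm_command --moves '[[[0.7, 0.8, -0.11, 0.01, 0.5], [0.7, 1, 0, 0, 0], [0.7, 1, 0, 0, 0], [0.7, 0.8, 0, 0, 0], [0.7, 0.4, 0, 0, 0], [0.7, 0.1, 0, 0, 0], [0.7, 0, 0, 0, 0], [0.7, 0, 0, 0, 0], [0.7, 0, 0, 0, 0]]]'

```text
clock: 41.68
position: [0.5846, -0.0941, 0.0896]
ee_rot: [0.381, 0.595, -0.38, 0.597]
ft_force: [-0.2, 0.0, -0.5]
grip_width: 0.465
```

```bash
python3 - <<'E'
from h import *
go(.5836,-.0934,.0823,25)
E
```

```text
t 41.68 tcp [ 0.5846 -0.0941  0.0896] jawyaw 24.88 xax [ 0.002 -0.    -1.   ] w 0.465 F [-0.2  0.  -0.5] q7 [ 0.91  0.79 -1.12  1.72  0.78  1.15 -0.  ]
turn about tool x: -0.12 rows 0.0
shift units [ 0.293 -0.024 -0.042]
```

Call:
arm_command --moves '[[[0.7, 0.12, -0.02, -0.04, 0], [0.7, 0.1, 0, 0, 0], [0.7, 0.06, 0, 0, 0], [0.7, 0.02, 0, 0, 0], [0.7, 0, 0, 0, 0], [0.7, 0, 0, 0, 0]]]'

```text
clock: 42.18
position: [0.5831, -0.0936, 0.0822]
ee_rot: [0.38, 0.596, -0.381, 0.596]
ft_force: [-6.9, -0.7, 15.9]
grip_width: 0.461
```

```bash
python3 - <<'E'
from h import *
go(.5836,-.0934,.0823,25)
E
```

```text
t 42.18 tcp [ 0.5831 -0.0936  0.0822] jawyaw 24.85 xax [ 0.    -0.001 -1.   ] w 0.461 F [-6.9 -0.7 15.9] q7 [ 0.91  0.8  -1.12  1.72  0.79  1.14 -0.01]
turn about tool x: -0.15 rows 0.0
shift units [-0.005  0.022 -0.   ]
```

Call:
arm_command --moves '[[[0.4, 0, 0, 0, 0], [0.2, 0, 0, 0, 0], [0, 0, 0, 0, 0], [0, 0, 0, 0, 0], [0, 0, 0, 0, 0], [0, -1, 0, 0, 0], [0, -1, 0, 0, 0], [0, -1, 0, 0, 0], [0, -1, 0, 0, 0], [0, -1, 0, 0, 0], [0, 0, 0, 0, 0]]]'

```text
clock: 43.1
position: [0.5846, -0.0931, 0.2103]
ee_rot: [0.382, 0.594, -0.38, 0.598]
ft_force: [0.4, 0.9, 0.5]
grip_width: 1.0
```

```bash
python3 - <<'E'
from h import *
go(.4467,.0290,.2,25)
look("j")
im=cv2.imread("pics/side_j.png")[150:330,250:450]; cv2.imwrite("pics/cj.png",cv2.resize(im,None,fx=3.3,fy=3.3))
E
```

```text
t 43.1 tcp [ 0.5846 -0.0931  0.2103] jawyaw 24.86 xax [ 0.006 -0.001 -1.   ] w 1.0 F [0.4 0.9 0.5] q7 [ 0.98  0.66 -1.25  1.63  0.65  1.32  0.07]
turn about tool x: -0.14 rows 0.0
shift units [ 0.378 -2.939 -6.76 ]
```

View pics/cj.png

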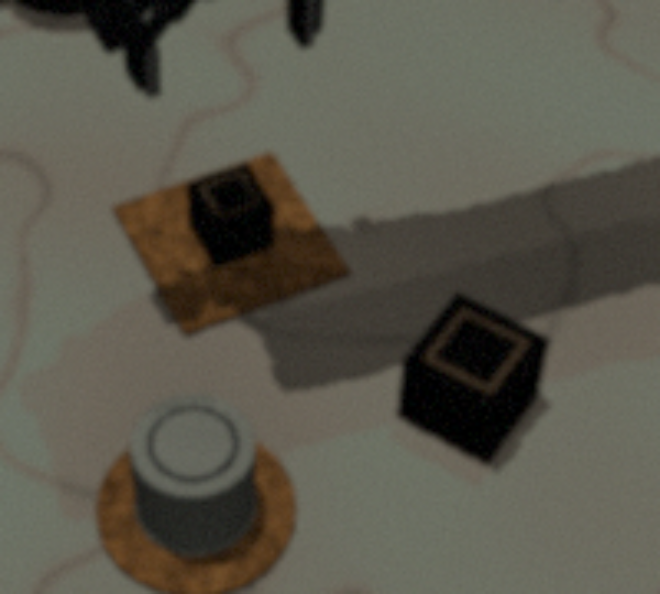

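Call:
arm_command --moves '[[[0, 0, -0.42, -1, 0], [0, 0, -0.42, -1, 0], [0, 0, -0.42, -1, 0], [0, 0, -0.42, -1, 0], [0, 0, -0.42, -1, 0], [0, 0, -0.42, -1, 0], [0, 0, -0.42, -0.76, 0], [0, 0, 0, 0, -7], [0, 0, 0, 0, -7], [0, 0, 0, 0, -7], [0, 0, 0, 0, -7], [0, 0, 0, 0, -2.9]]]'

```text
clock: 44.2
position: [0.4447, 0.0285, 0.2048]
ee_rot: [0.206, 0.677, -0.206, 0.676]
ft_force: [0.4, -0.3, 0.6]
grip_width: 1.001
```

```bash
python3 - <<'E'
from h import *
go(.4467,.0290,.084,55.8)
E
```

```text
t 44.2 tcp [0.4447 0.0285 0.2048] jawyaw 56.15 xax [-0.001 -0.    -1.   ] w 1.001 F [ 0.4 -0.3  0.6] q7 [ 1.17  0.3  -1.45  1.99  0.33  1.14  0.56]
turn about tool x: 0.35 rows 0.0
shift units [4.83  0.067 0.06 ]
```

Call:
arm_command --moves '[[[0, 0, 0, 0, 7], [0, 0, 0, 0, 7], [0, 0, 0, 0, 7], [0, 0, 0, 0, 7], [0, 0, 0, 0, 7], [0, 0, 0, 0, 7], [0, 0, 0, 0, 7], [0, 0, 0, 0, 7], [0, 0, 0, 0, 7], [0, 0, 0, 0, 7], [0, 0, 0, 0, 7], [0, 0, 0, 0, 7]]]'

```text
clock: 45.2
position: [0.4446, 0.0285, 0.2047]
ee_rot: [-0.608, -0.361, 0.608, -0.361]
ft_force: [-0.2, 0.7, 0.3]
grip_width: 1.002
```

```bash
python3 - <<'E'
from h import *
go(.4467,.0290,.084,-34.2)
E
```

```text
t 45.2 tcp [0.4446 0.0285 0.2047] jawyaw -28.61 xax [-0.001  0.    -1.   ] w 1.002 F [-0.2  0.7  0.3] q7 [ 0.96  0.15 -1.17  1.99  0.15  1.1  -0.78]
turn about tool x: 5.59 rows 0.8
shift units [ 4.828  0.063 -0.067]
```

Call:
arm_command --moves '[[[0, 0, 0, 0, 5.6], [0, 1, 0.06, -0.07, 0], [0, 1, 0, 0, 0], [0, 1, 0, 0, 0], [0, 0.9, 0, 0, 0], [0, 0.5, 0, 0, 0], [0, 0.2, 0, 0, 0], [0, 0.1, 0, 0, 0], [0, 0, 0, 0, 0], [0, 0, 0, 0, 0]]]'

```text
clock: 46.03
position: [0.4478, 0.0294, 0.0887]
ee_rot: [0.624, 0.333, -0.624, 0.333]
ft_force: [0.4, 0.3, -0.2]
grip_width: 1.0
```

```bash
python3 - <<'E'
from h import *
go(.4467,.0290,.084,-34.2)
look("k")
im=cv2.imread("pics/side_k.png")[150:330,300:500]; cv2.imwrite("pics/ck.png",cv2.resize(im,None,fx=3.3,fy=3.3))
E
```

```text
t 46.03 tcp [0.4478 0.0294 0.0887] jawyaw -33.85 xax [ 0.001 -0.    -1.   ] w 1.0 F [ 0.4  0.3 -0.2] q7 [ 0.76  0.39 -1.02  2.08  0.42  0.89 -1.09]
turn about tool x: 0.35 rows 0.0
shift units [ 0.188 -0.027  0.038]
```

View pics/ck.png

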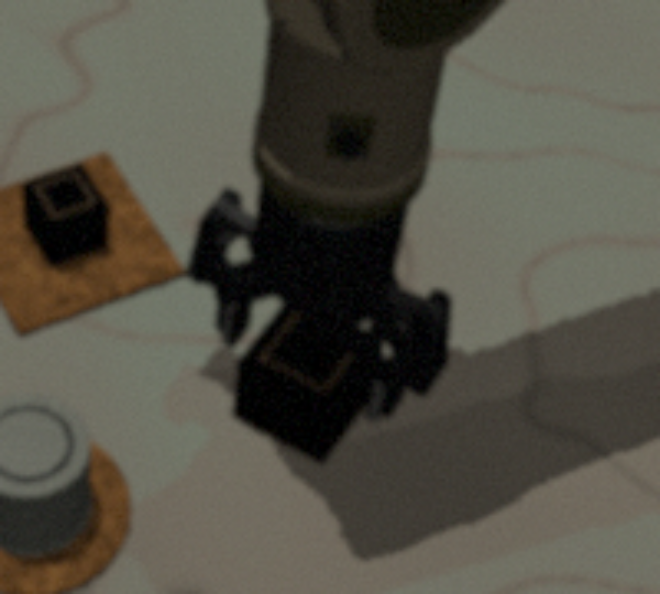

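Call:
arm_command --moves '[[[0, 0.1, -0.03, 0.04, 0.3], [0.1, 0, 0, 0, 0], [0.2, 0, 0, 0, 0], [0.3, 0, 0, 0, 0], [0.4, 0, 0, 0, 0], [0.5, 0, 0, 0, 0], [0.5, 0, 0, 0, 0], [0.5, 0, 0, 0, 0], [0.5, 0, 0, 0, 0]]]' --force 35

```text
clock: 46.88
position: [0.4464, 0.0289, 0.0859]
ee_rot: [-0.625, -0.331, 0.625, -0.331]
ft_force: [-2.1, -1.4, 6.8]
grip_width: 0.7
```

```bash
python3 - <<'E'
from h import *
go(.5836,-.0934,.18,25)
E
```

```text
t 46.88 tcp [0.4464 0.0289 0.0859] jawyaw -34.15 xax [ 0. -0. -1.] w 0.7 F [-2.1 -1.4  6.8] q7 [ 0.76  0.39 -1.02  2.09  0.43  0.89 -1.1 ]
turn about tool x: -59.15 rows 8.3
shift units [-3.761  2.908  6.756]
```

Call:
arm_command --moves '[[[0.5, -1, 0, 0, 0], [0.5, -1, 0, 0, 0], [0.5, -1, 0, 0, 0], [0.5, -1, 0, 0, 0], [0.5, -0.2, 1, 0.1, 0], [0.5, 0, 1, 0.1, 0], [0.5, 0, 1, 0.1, 0], [0.5, 0, 1, 0.2, 0], [0.5, 0, 1, 0.2, 0], [0.5, 0, 1, 0.2, 0], [0.5, 0, 1, 0.07, 0], [0.5, 0, 0.29, 0, 0]]]'

```text
clock: 47.88
position: [0.5852, -0.0968, 0.1898]
ee_rot: [-0.625, -0.33, 0.625, -0.33]
ft_force: [-0.0, -1.3, -0.6]
grip_width: 0.694
```

Call:
arm_command --moves '[[[0.5, 0, 0, 0, -6.5], [0.5, 0, 0, 0, -6.5], [0.5, 0, 0, 0, -6.5], [0.5, 0, 0, 0, -6.5], [0.5, 0, 0, 0, -6.5], [0.5, 0, 0, 0, -6.5], [0.5, 0, 0, 0, -6.5], [0.5, 0, 0, 0, -6.5], [0.5, 0, 0, 0, -6.5], [0.5, 0, 0, 0, -0.5], [0.5, 0, 0, 0, 0], [0.5, 0, 0, 0, 0]]]'

```text
clock: 48.88
position: [0.5833, -0.0932, 0.1906]
ee_rot: [0.382, 0.595, -0.382, 0.595]
ft_force: [-0.7, 0.2, -1.0]
grip_width: 0.695
```

```bash
python3 - <<'E'
from h import *
go(.5836,-.0934,.0899,25)
look("l")
im=cv2.imread("pics/side_l.png")[130:310,230:430]; cv2.imwrite("pics/cl.png",cv2.resize(im,None,fx=3.3,fy=3.3))
E
```

```text
t 48.88 tcp [ 0.5833 -0.0932  0.1906] jawyaw 24.66 xax [-0.  0. -1.] w 0.695 F [-0.7  0.2 -1. ] q7 [ 0.94  0.63 -1.15  1.65  0.6   1.27  0.1 ]
turn about tool x: -0.34 rows 0.0
shift units [4.026 0.006 0.013]
```

View pics/cl.png

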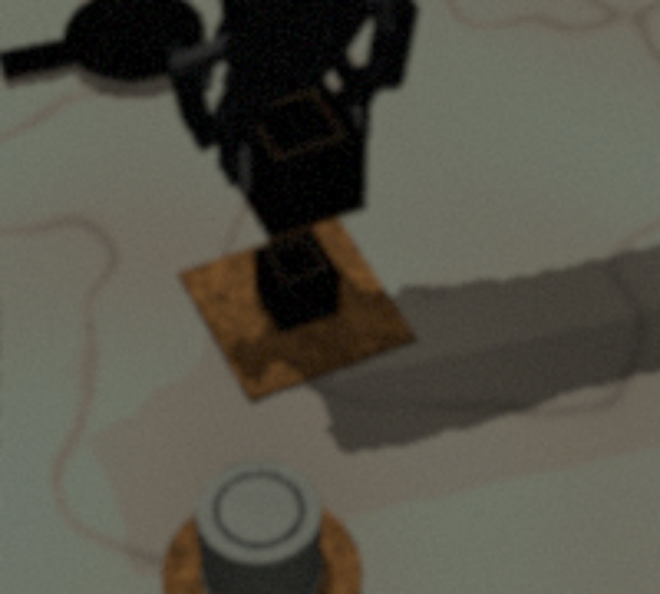

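```bash
python3 - <<'E'
from h import *
im=cv2.resize(cv2.imread("pics/side_l.png"),None,fx=5,fy=5,interpolation=cv2.INTER_CUBIC); im=np.clip(im*2.0,0,255).astype(np.uint8)
for n,x,y,z in (("pot_large_c",.5833,-.0932,.1047),("pot_small_c",.5833,-.0934,.004),("square_coaster",.5835,-.0938,0)):
    P=(proj(model(n,x,y,np.radians(24.8),z),"side")+.5)*5
    for h in (P[:4],P[4:]): cv2.polylines(im,[np.int32(h)],True,(0,255,0),1)
im=im[720:1300,1350:1950]; cv2.imwrite("pics/ol.png",im)
E
```

```text
(no output)
```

View pics/ol.png

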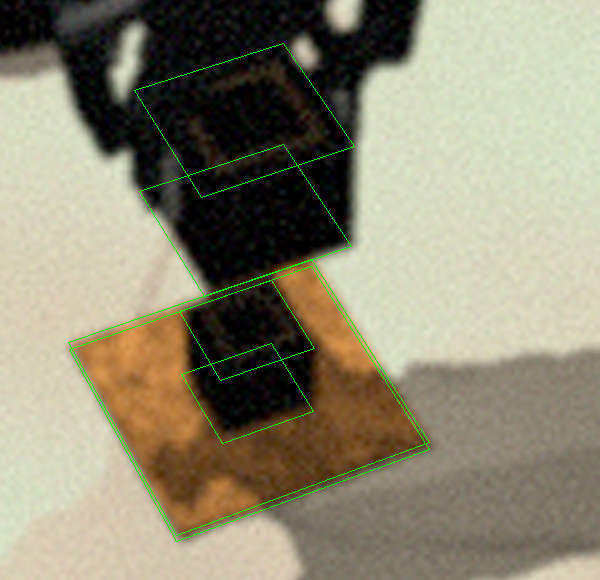

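```bash
python3 - <<'E'
from h import *
out=[]
for c in ("side","top"):
    im=cv2.resize(cv2.imread(f"pics/{c}_j.png"),None,fx=6,fy=6,interpolation=cv2.INTER_CUBIC); im=np.clip(im*2.2,0,255).astype(np.uint8)
    for n,x,y,z in (("pot_small_c",.5833,-.0934,.004),("square_coaster",.5835,-.0938,0)):
        P=(proj(model(n,x,y,np.radians(24.8),z),c)+.5)*6
        for h in (P[:4],P[4:]): cv2.polylines(im,[np.int32(h)],True,(0,255,0),1)
    u,v=(proj([[.5835,-.0938,.02]],c)[0]*6).astype(int); out.append(im[v-270:v+270,u-200:u+200])
cv2.imwrite("pics/oj.png",np.hstack(out))
E
```

```text
(no output)
```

View pics/oj.png

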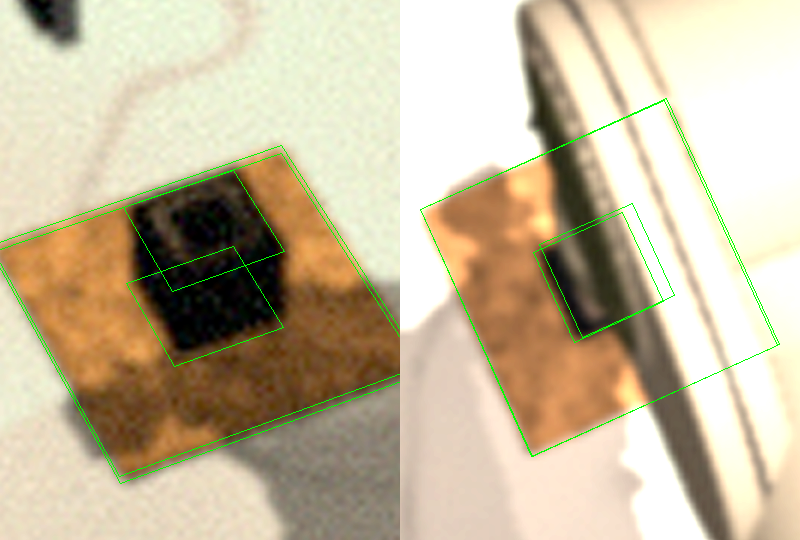

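Call:
arm_command --moves '[[[0.5, 0.8, -0.01, 0.02, 0], [0.5, 0.8, 0, 0, 0], [0.5, 0.7, 0, 0, 0], [0.5, 0.5, 0, 0, 0], [0.5, 0.5, 0, 0, 0], [0.5, 0.3, 0, 0, 0], [0.5, 0.1, 0, 0, 0], [0.5, 0, 0, 0, 0], [0.5, 0, 0, 0, 0], [0.5, 0, 0, 0, 0]]]'

```text
clock: 49.82
position: [0.5839, -0.0939, 0.099]
ee_rot: [0.381, 0.595, -0.381, 0.596]
ft_force: [0.1, 0.5, -0.8]
grip_width: 0.698
```

```bash
python3 - <<'E'
from h import *
go(.5831,-.0938,.0899,25)
E
```

```text
t 49.82 tcp [ 0.5839 -0.0939  0.099 ] jawyaw 24.85 xax [ 0.001 -0.    -1.   ] w 0.698 F [ 0.1  0.5 -0.8] q7 [ 0.88  0.73 -1.06  1.71  0.7   1.13  0.04]
turn about tool x: -0.15 rows 0.0
shift units [ 0.364 -0.029 -0.017]
```

Call:
arm_command --moves '[[[0.5, 0.15, -0.03, -0.02, 0], [0.5, 0.12, 0, 0, 0], [0.5, 0.07, 0, 0, 0], [0.5, 0.02, 0, 0, 0], [0.5, 0, 0, 0, 0], [0.5, 0, 0, 0, 0]]]'

```text
clock: 50.32
position: [0.5825, -0.0939, 0.09]
ee_rot: [0.38, 0.596, -0.381, 0.596]
ft_force: [-5.7, -0.8, 11.1]
grip_width: 0.695
```

```bash
python3 - <<'E'
from h import *
go(.5831,-.0938,.0899,25)
E
```

```text
t 50.32 tcp [ 0.5825 -0.0939  0.09  ] jawyaw 24.84 xax [-0.    -0.001 -1.   ] w 0.695 F [-5.7 -0.8 11.1] q7 [ 0.88  0.74 -1.05  1.72  0.71  1.12  0.03]
turn about tool x: -0.16 rows 0.0
shift units [0.002 0.022 0.007]
```

Contact on the cork. Release, rise and move away for a clear look.

Call:
arm_command --moves '[[[0.3, 0, 0, 0, 0], [0, 0, 0, 0, 0], [0, 0, 0, 0, 0], [0, 0, 0, 0, 0], [0, -1, 0, 0, 0], [0, -1, 0, 0, 0], [0, -1, 0, 0, 0], [0, -1, 0, 0, 0], [0, -1, 0, 0, 0], [0, -1, 0, 0, 0], [0, -1, 0, 0, 0], [0, 0, 0, 0, 0]]]'

```text
clock: 51.32
position: [0.5841, -0.0932, 0.2688]
ee_rot: [0.382, 0.594, -0.38, 0.598]
ft_force: [0.5, 0.6, -0.2]
grip_width: 1.0
```

Call:
arm_command --moves '[[[0, 0, 0, 1, 0], [0, 0, 0, 1, 0], [0, 0, 0, 1, 0], [0, 0, 0, 1, 0], [0, 0, 0, 1, 0], [0, 0, 0, 1, 0], [0, 0, 0, 1, 0], [0, 0, 0, 1, 0], [0, 0, 0, 1, 0], [0, 0, 0, 1, 0], [0, 0, 0, 1, 0], [0, 0, 0, 0, 0]]]'

```text
clock: 52.32
position: [0.6983, -0.3485, 0.2621]
ee_rot: [0.382, 0.595, -0.383, 0.595]
ft_force: [-0.9, -1.9, -0.1]
grip_width: 0.996
```

```bash
python3 - <<'E'
from h import *
st()
look("m")
find(["cup_large_c","pot_large_c","round_coaster","square_coaster"],{"cup_large_c":.004,"pot_large_c":.004})
out=[]
for c in ("side","top"):
    im=cv2.resize(cv2.imread(f"pics/{c}_m.png"),None,fx=4,fy=4,interpolation=cv2.INTER_CUBIC); im=np.clip(im*1.8,0,255).astype(np.uint8)
    for n,x,y,z in (("pot_large_c",.5833,-.0938,.004),("square_coaster",.5835,-.0938,0),("cup_large_c",.6019,.0992,.004),("round_coaster",.6017,.0988,0)):
        P=(proj(model(n,x,y,np.radians(24.8),z),c)+.5)*4
        k=len(P)//2
        for h in (P[:k],P[k:]): cv2.polylines(im,[np.int32(h)],True,(0,255,0),1)
    u,v=(proj([[.593,0,.02]],c)[0]*4).astype(int); out.append(im[v-290:v+290,u-200:u+200] if c=="side" else im[v-290:v+290,u-200:u+200])
cv2.imwrite("pics/om.png",np.hstack(out))
E
```

```text
t 52.32 tcp [ 0.6983 -0.3485  0.2621] jawyaw 24.55 xax [-0.001 -0.001 -1.   ] w 0.996 F [-0.9 -1.9 -0.1] q7 [ 0.86  0.9  -1.    0.95  0.72  1.59  0.53]
cup_large_c side conf [0.73] px 309 293 xy [0.5998 0.0969] yaw 0 err 0.035
cup_large_c top conf [0.84] px 287 240 xy [0.6012 0.0971] yaw 0 err 0.065
pot_large_c side conf [0.69] px 321 213 xy [ 0.5803 -0.0952] yaw 21.4 err 0.05
pot_large_c top conf [0.83] px 368 249 xy [ 0.5823 -0.0931] yaw 25.2 err 0.054
round_coaster side conf [0.77] px 310 312 xy [0.6001 0.0995] yaw 0 err 1.047
round_coaster top conf [0.92] px 289 242 xy [0.6019 0.0988] yaw 0 err 0.908
square_coaster side conf [0.65] px 317 230 xy [ 0.5827 -0.0945] yaw 25.4 err 0.985
square_coaster top conf [0.96] px 366 249 xy [ 0.584 -0.093] yaw 25.5 err 0.556
```

View pics/om.png

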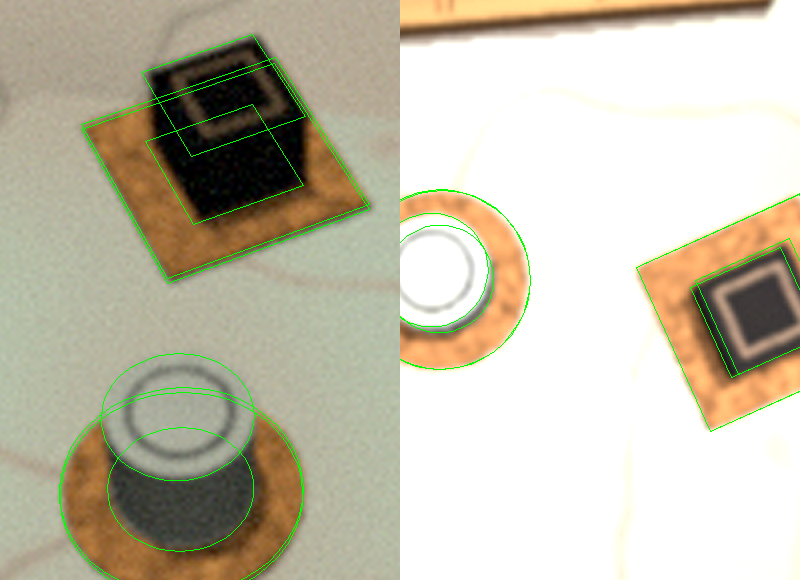

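View pics/top_m.png

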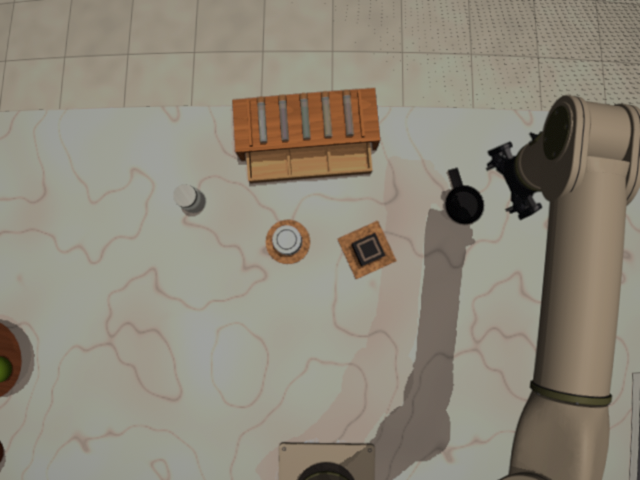

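```bash
python3 - <<'E'
from h import *
st(); print(manip.hand_in())
E
```

```text
t 52.82 tcp [ 0.6981 -0.343   0.2645] jawyaw 24.88 xax [ 0. -0. -1.] w 1.002 F [-0.8  0.1  0.2] q7 [ 0.86  0.89 -1.01  0.96  0.72  1.59  0.53]
the job is handed in; nothing more can be done
None
```

I built both nests mouth down in the order asked and handed the job in at 52.8 s with the gripper clear of everything. The small, middle and large beakers are on the round coaster. The small and large pots are on the square coaster.

- **Placing:** each piece touched the cork at the expected height with 8–16 N. In the final pictures the nest tops sit where pieces standing flat should be.
- **Centring:** both cameras put the beaker nest about 2 mm off its coaster's centre and the pot nest about 2 mm off.
- **Disagreement:** the side camera's fit gave the large pot a yaw of 21.4°. The top camera gave 25.2°, and the jaws placed it at 24.8°. I trust the last two.
- **Coaster check:** the final coaster fits were poor because the nests now cover them, so I measured the offsets against the coaster positions found at the start.
- **Not checked:** once covered, the inner pieces can't be seen. The large pot was gripped in one direction only, because turning it brought joint 3 to −1.45 rad, against its limit of −1.47.
- **Bystanders:** by eye, the spoon rest and the jar are where they were in the top picture.

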